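# Clear the tasting into the flap returns box

### The job

Clear up after the tasting with the wooden pusher: first push all the pastille tins that stand on the counter in through the sprung flap of the returns box and let the flap swing shut behind them, and only then sweep the loose nougat blocks in through the flap as well, touching the nougat with the pusher only, never with the fingers. When the flap is shut behind the last of them, stand the pusher upright on the middle of its cork mat again, and leave the other goods where they are.

Things in the scene. Friction and masses are not known exactly. Their poses are not given: they have to be found in the camera images.
- returns_box: Low wooden returns box with a clear roof, fixed to the counter. Origin: on the counter, midway under its flap; x = push-in direction (roughly the robot's left), y = across, z = up. Inside 160 mm wide and 252 mm long (x 0 to 0.252), floor level with the counter, closed all round but for the flap; roof top 78 mm above the counter; a bar over the flap, from 66 mm up, juts out to x = -0.008
- channel_mouth (a point): Point on the counter midway between the ends of the guide rails, at x = -0.20 of the returns box, same axes. Two parallel rails, 35 mm high, 8 mm thick, 160 mm apart inside, lead to the flap from box x = -0.154 to 0; before them, flared lead-ins from x = -0.20, where they stand about 200 mm apart. Open counter lies before that
- flap (a joint): Sprung metal flap at x = 0 of the returns box, 154 mm wide, hinged at its top 63 mm above the counter, hanging to 7 mm above it. 0 = shut; grows as it swings into the box, to 1.45 rad. Spring and weight shut it (0.3 N at its lower edge to start, 0.8 N at 1 rad). It is 56 mm long, so it shuts only if what lies inside is pushed about 60 mm past x = 0
- mat: Cork mat for the pusher, 150 x 180 x 4 mm, fixed to the counter. Origin: centre of its underside; x along its 150 mm side, y along its 180 mm side
- pusher: Wooden hand pusher, about 0.25 kg, standing on the mat. Origin: centre of its underside; x = its push direction, z up. Foot: block 110 (x) by 145 (y) by 34 mm high, push face at x = +0.055. It fits between the rails and under the flap's hinge; with the push face up to 80 mm past the flap its post still clears the box. The flap slides over the foot's top, in and out
- pusher_grip (a point): Middle of the pusher's grip bar, at x = -0.045, y = 0, z = 0.130 of the pusher, same axes. The bar is 26 mm (x) by 75 mm (y), from 105 to 155 mm above the pusher's underside: take it from above across the 26 mm. Under it an upright post, 18 x 40 mm, joins it to the rear of the foot
- tin_1: Round pastille tin with a flat lid, 69 mm in diameter, 42 mm high, standing on the counter. Origin: centre of its underside, z up. May be absent
- tin_2: Round pastille tin with a flat lid, 69 mm in diameter, 42 mm high, standing on the counter. Origin: centre of its underside, z up. May be absent
- tin_3: Round pastille tin with a flat lid, 65 mm in diameter, 36 mm high, standing on the counter. Origin: centre of its underside, z up. May be absent
- nougat_1: Loose pale nougat block, 32 x 26 x 20 mm, lying on the counter before the box's rails. Origin: centre of its underside, z up. May be absent. Must not be touched by the fingers
- nougat_2: Loose pale nougat block, 32 x 26 x 20 mm, lying on the counter before the box's rails. Origin: centre of its underside, z up. May be absent. Must not be touched by the fingers
- nougat_3: Loose pale nougat block, 32 x 26 x 20 mm, lying on the counter before the box's rails. Origin: centre of its underside, z up. May be absent. Must not be touched by the fingers
- nougat_4: Loose pale nougat block, 32 x 26 x 20 mm, lying on the counter before the box's rails. Origin: centre of its underside, z up. May be absent. Must not be touched by the fingers
- nougat_5: Loose pale nougat block, 32 x 26 x 20 mm, lying on the counter before the box's rails. Origin: centre of its underside, z up. May be absent. Must not be touched by the fingers
- nougat_6: Loose pale nougat block, 32 x 26 x 20 mm, lying on the counter before the box's rails. Origin: centre of its underside, z up. May be absent. Must not be touched by the fingers
- honey_jar: Honey jar, 54 mm wide, 75 mm high; a bystander, to be left where it is. Origin: centre of its underside
- cream_jar: Small cream jar, 50 mm wide, 60 mm high; a bystander, to be left where it is. Origin: centre of its underside
- service_bell: Counter bell, 80 mm wide, 58 mm high; a bystander, to be left where it is. Origin: centre of its underside
- bar_crate: Small slatted crate of bars, 106 x 150 x 57 mm; a bystander, to be left where it is. Origin: centre of its underside

How it is judged (in metres and radians):
On the way, in this order (a step that is already met when the one before it is completed fails the run):
1. all the tins are in the returns box and the flap is shut (x of tin_1 in the frame of returns_box between 0.03 and 0.26 m and y of tin_1 in the frame of returns_box between -0.08 and 0.08 m and height (world z) of each of tin_1, tin_2, tin_3 below 0.06 m and linear speed of each of tin_1, tin_2, tin_3 below 0.03 m/s and x of tin_2 in the frame of returns_box between 0.03 and 0.26 m and y of tin_2 in the frame of returns_box between -0.08 and 0.08 m and x of tin_3 in the frame of returns_box between 0.03 and 0.26 m and y of tin_3 in the frame of returns_box between -0.08 and 0.08 m and value of joint flap below 0.1 rad), for 0.2 s.
2. after that, all the nougat is in the returns box and the flap is shut (x of nougat_1 in the frame of returns_box between 0.01 and 0.26 m and y of nougat_1 in the frame of returns_box between -0.08 and 0.08 m and height (world z) of each of nougat_1, nougat_2, nougat_3, nougat_4, nougat_5, nougat_6 below 0.06 m and linear speed of each of nougat_1, nougat_2, nougat_3, nougat_4, nougat_5, nougat_6 below 0.03 m/s and x of nougat_2 in the frame of returns_box between 0.01 and 0.26 m and y of nougat_2 in the frame of returns_box between -0.08 and 0.08 m and x of nougat_3 in the frame of returns_box between 0.01 and 0.26 m and y of nougat_3 in the frame of returns_box between -0.08 and 0.08 m and x of nougat_4 in the frame of returns_box between 0.01 and 0.26 m and y of nougat_4 in the frame of returns_box between -0.08 and 0.08 m and x of nougat_5 in the frame of returns_box between 0.01 and 0.26 m and y of nougat_5 in the frame of returns_box between -0.08 and 0.08 m and x of nougat_6 in the frame of returns_box between 0.01 and 0.26 m and y of nougat_6 in the frame of returns_box between -0.08 and 0.08 m and value of joint flap below 0.1 rad), for 0.2 s.
At the end, for the whole second after the job is handed in: All tins and nougat blocks present lie at rest inside the returns box (wholly past the flap), the flap is shut (under 0.1 rad), and the pusher stands upright (within 0.1 rad) and released on the mat, its origin within 40 mm of the mat's centre (all of step 2 and x of tin_1 in the frame of returns_box between 0.03 and 0.26 m and y of tin_1 in the frame of returns_box between -0.08 and 0.08 m and height (world z) of each of tin_1, tin_2, tin_3 below 0.06 m and linear speed of each of tin_1, tin_2, tin_3, pusher below 0.03 m/s and x of tin_2 in the frame of returns_box between 0.03 and 0.26 m and y of tin_2 in the frame of returns_box between -0.08 and 0.08 m and x of tin_3 in the frame of returns_box between 0.03 and 0.26 m and y of tin_3 in the frame of returns_box between -0.08 and 0.08 m and horizontal distance between pusher and mat below 0.04 m and angle between pusher's own z axis and vertical below 0.1 rad and height (world z) of pusher below 0.012 m); the robot touches nothing.
It fails at once if a finger touches a nougat block (contact force between the fingers and nougat_1 above 0.5 N or contact force between the fingers and nougat_2 above 0.5 N or contact force between the fingers and nougat_3 above 0.5 N or contact force between the fingers and nougat_4 above 0.5 N or contact force between the fingers and nougat_5 above 0.5 N or contact force between the fingers and nougat_6 above 0.5 N).
It fails at once if one of the other goods is moved by more than 3 cm (distance of any of honey_jar, cream_jar, service_bell, bar_crate from where it was at the start of the episode above 0.03 m).
Of tin_1, tin_2, tin_3 only 2 to 3 are there at a start; the rules pass over those that are not, and their reading is None.
Of nougat_1, nougat_2, nougat_3, nougat_4, nougat_5, nougat_6 only 4 to 6 are there at a start; the rules pass over those that are not, and their reading is None.
At some moment in a run one of tin_1, tin_2, tin_3, nougat_1, nougat_2, nougat_3, nougat_4, nougat_5, nougat_6 may be knocked a few centimetres aside while the robot is not near it.
It also fails if it takes over 210 s, if anything falls off the work surface, if the arm or the gripper's body presses on something with over 40 N, if the wrist force passes 120 N, or if a joint passes its speed limit or range.

### The arm

A 6-joint arm with a two-finger parallel gripper is mounted at the origin on a cart in front of the work surface, level with it; the furniture and walls round the work are solid. World frame = base frame: x ahead of the robot, y to its left, z up, the work surface at z = 0. Lengths are in mm, angles in degrees, forces in N, time in s.
With the tool pointing down it reaches from about 300 to 850 mm from the base axis. Payload 4.2 kg.
Tool frame: the origin (TCP) lies midway between the tips of the shut fingers; the grasp point (between the pads) lies 19 mm behind it; x points along the fingers, y is the direction in which the jaws open and shut, and the axes are right-handed (so a half turn about x gives the same grasp; the last joint's range is limited). The gripper opens to 91 mm and grips with 3 to 60 N. Pads are 32 mm wide; open, the fingers measure 118 mm over their backs; the gripper's body (76 mm by 178 mm) begins 60 mm behind the grasp point.
Start: joints at [65.89, 18.312, 89.639, -0, 72.044, -1.146], TCP at [224.343, 529.446, 213.976] pointing down, gripper open.
Joint ranges: [-177.97, 177.97], [-48.28, 115.42], [12.27, 149.76], [-77.06, 257.06], [2.81, 150.46], [-146.56, 146.56]. Speed limits (degrees/s): [147.25, 147.25, 180, 180, 180, 180].

### API

Orientations are given as [roll, pitch, yaw] about the fixed x, y, z axes, in that order (R = Rz(yaw) Ry(pitch) Rx(roll)).
In Python, from workcell import * gives the robot as it stands.
- The arm moves only by the shell command python3 -m handwheel 'ROWS' [FORCE]. ROWS is a JSON object of lists of equal length, an entry for each row: "gripper": the closure, from 0 (fully open) to 1 (shut); "offset": the shift along the tool's x, y, z in mm, a list of three; "rot": the turn, a rotation vector about the tool's x, y, z in degrees, a list of three. A call has 1 to 5 rows; each row is the pose to reach, as a shift and turn from the pose commanded when the call began, along the tool's axes at that moment; what a row does not reach only later rows make up. A row lasts 1/12 s, in which the tool goes at most 41.7 mm and 7.16 degrees, less where a joint would pass 70% of its speed; a pose out of reach is approached as far as the arm can. A call with a gripper value outside its range is refused whole. The fingers move at their own pace and stop on an object; FORCE is the grip in N (left out, the last holds). Time passes only in rows, so rows that repeat a pose let the fingers close. It gives the time, the measured TCP pose, the force and the opening at its end, in the units of the state.
- state(): the state, without advancing time (a new reading comes with each control period).
- grab_frame(name): name is "scene" or "top" or "wrist"; returns the picture (384x512x3 uint8, red, green, blue); there is no depth.
- camera_params(name): a dict with "fx", "fy", "cx", "cy" (pixels), "position" and "attitude" of the camera in the world; the wrist camera has in their place "hand_eye" (4x4, takes a point from camera to tool coordinates, whose origin is the TCP and whose axes are the tool frame's). Camera axes: x right, y up, looking along -z (the intrinsics and any distortion apply to the point x, -y, -z); pixel columns grow to the right and rows downward; lengths in mm; the calibration is good to about 2 mm. A picture is of the moment at which its call begins: read the wrist's pose just before it. camera_params takes no time and is no camera call.
- job_done(): hands the job in, once; it reports no verdict.
The state is a dict: "time_s": time; "qpos": joint angles; "qvel": joint speeds; "effort": joint torques, N m; "ee_pos": TCP position; "ee_rot": TCP orientation; "force": force on the tool from outside, world axes, zero at the start; "torque": the same for the moment, N m; "gripper_width": finger opening in mm.
Only numpy, scipy, OpenCV 4.12 (cv2) and the standard library are available. Lean on these libraries where they do the work, as an engineer would, in place of code of your own. Each camera call takes 0.05 s, during which the arm holds its last target.

## Working session

There is one attempt and no reset: what is moved stays moved. The work goes in short steps, Python scripts to look and compute and a shell command to move; the robot and the scene stay as the last step left them, time stands still between calls to the robot, and variables do not carry over. Pictures are saved under pics/ and viewed, and the job is handed in when it is done.

```bash
ls; mkdir -p pics; python3 - <<'E'
from workcell import *
import cv2
for n in ("scene","top"):
    im=grab_frame(n); cv2.imwrite(f"pics/{n}0.png",im[:,:,::-1]); print(n,camera_params(n))
print(camera_params("wrist")); print(state())
E
```

```text
pics
scene {'fx': 475.82399658954057, 'fy': 475.82399658954057, 'cx': 246.7057832511653, 'cy': 190.02046141187824, 'position': array([-667.80150843, 1103.22547232,  878.85150116]), 'attitude': array([  65.54299194,    0.30652227, -132.92572884])}
top {'fx': 421.5030031061926, 'fy': 421.5030031061926, 'cx': 251.18340306844982, 'cy': 196.75908131473034, 'position': array([ -71.47329578, -306.34413183, 1361.14763545]), 'attitude': array([ 28.24125852,   0.53215707, -68.88114513])}
{'fx': 269.1479028612439, 'fy': 269.1479028612439, 'cx': 255.10173884446675, 'cy': 191.29343500506164, 'hand_eye': array([[ 3.20194975e-04,  2.84296606e-01, -9.58736323e-01,
        -1.71077460e+02],
       [ 9.99999905e-01, -3.73137928e-04,  2.23328451e-04,
        -4.37503131e-02],
       [-2.94249365e-04, -9.58736304e-01, -2.84296699e-01,
        -7.82487927e+01],
       [ 0.00000000e+00,  0.00000000e+00,  0.00000000e+00,
         1.00000000e+00]])}
{'time_s': 0.1, 'qpos': array([ 6.58897095e+01,  1.83485101e+01,  8.96984414e+01, -3.60710870e-03,
        7.20429915e+01, -1.14735144e+00]), 'qvel': array([ 0.02977794, -0.12985589, -0.19287096, -0.00356694,  0.01884317,
       -0.04469146]), 'effort': array([-6.05154146e-04, -4.13333452e+01, -2.32509363e+01,  7.28983758e-02,
        4.21600824e-02, -6.60866272e-05]), 'ee_pos': array([224.1801603 , 529.0225874 , 213.20561584]), 'ee_rot': array([ -88.96364177,   89.90999165, -111.92546607]), 'force': array([-0.34674326, -0.36956907, -0.27478226]), 'torque': array([-0.00406108,  0.03132394,  0.00656908]), 'gripper_width': 91.01058206265309}
```

View pics/scene0.png

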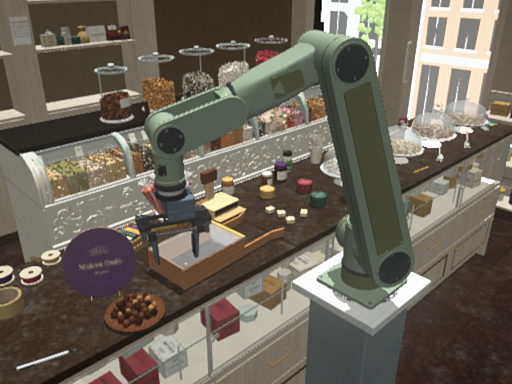

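View pics/top0.png

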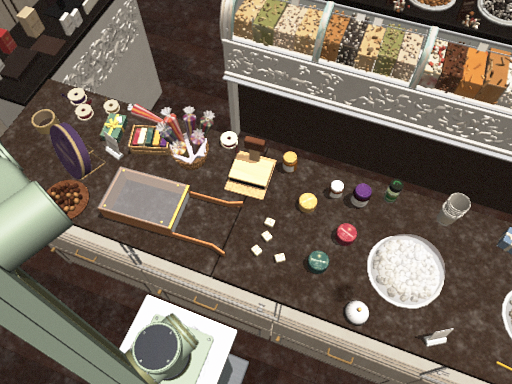

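```bash
python3 - <<'E'
import cv2
im=cv2.imread("pics/top0.png")
cv2.imwrite("pics/top0z.png",cv2.resize(im[110:335,90:390],None,fx=2.66,fy=2.66,interpolation=cv2.INTER_CUBIC))
E
```

```text
(no output)
```

View pics/top0z.png

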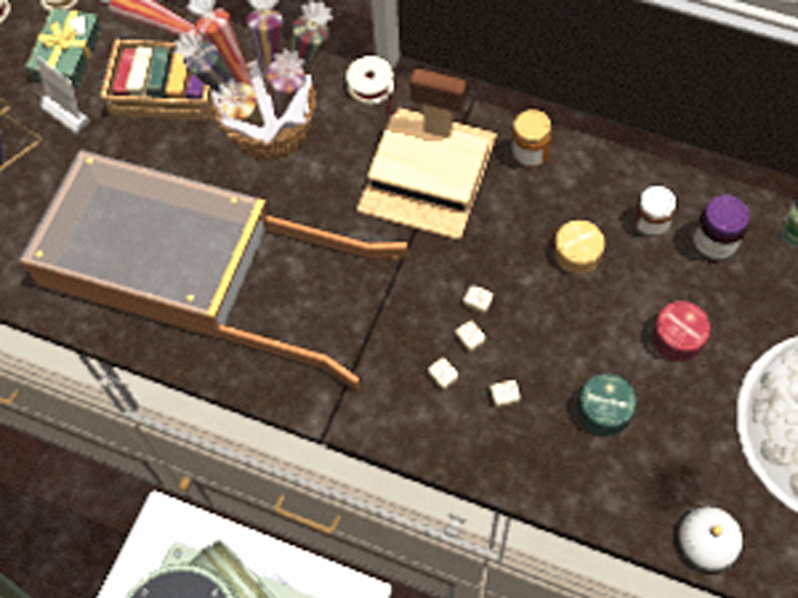

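```bash
cat > h.py <<'E'
from workcell import *
import numpy as np, cv2, json
from scipy.spatial.transform import Rotation as R
def cam(n,st=None):
    p=camera_params(n)
    K=np.array([[p['fx'],0,p['cx']],[0,p['fy'],p['cy']],[0,0,1]])
    if n=="wrist":
        st=st or state()
        T=np.eye(4);T[:3,:3]=R.from_euler('xyz',st['ee_rot'],degrees=True).as_matrix();T[:3,3]=st['ee_pos']
        M=T@p['hand_eye']; return K,M[:3,:3],M[:3,3],p
    return K,R.from_euler('xyz',p['attitude'],degrees=True).as_matrix(),np.array(p['position']),p
def ray(n,uv,z,st=None):
    K,A,c,p=cam(n,st); uv=np.atleast_2d(uv).astype(float)
    d=np.c_[(uv[:,0]-K[0,2])/K[0,0],-(uv[:,1]-K[1,2])/K[1,1],-np.ones(len(uv))]@A.T
    return c+d*((z-c[2])/d[:,2])[:,None]
def proj(n,X,st=None):
    K,A,c,p=cam(n,st); q=(np.atleast_2d(X)-c)@A
    return np.c_[K[0,0]*q[:,0]/-q[:,2]+K[0,2],-K[1,1]*q[:,1]/-q[:,2]+K[1,2]]
def snap(n,name,crop=None,f=1):
    st=state(); im=grab_frame(n)[:,:,::-1]; cv2.imwrite(f"pics/{name}_raw.png",im)
    if crop: im=im[crop[1]:crop[3],crop[0]:crop[2]]
    cv2.imwrite(f"pics/{name}.png",cv2.resize(im,None,fx=f,fy=f,interpolation=cv2.INTER_CUBIC))
    return st
def tool(st,dp_world):
    "world shift -> tool axes"
    return R.from_euler('xyz',st['ee_rot'],degrees=True).as_matrix().T@np.array(dp_world,float)
E
python3 - <<'E'
from h import *
z=lambda a:np.array(a)/2.66+[90,110]
def P(l,a,h): 
    for q in ray("top",z(a),h): print(l,q.round(0))
P("rail ends top",[[407,244],[356,378]],35)
P("rail start flare",[[362,246],[322,357]],35)
P("rail at box",[[268,222],[222,332]],35)
P("box roof corners",[[85,155],[266,202],[218,322],[25,262]],78)
P("mat corners",[[496,125],[360,213],[465,236],[398,108]],4)
P("pushtop",[[493,135],[390,112],[370,182],[466,205]],34)
P("gripbar top",[[412,72],[467,84],[463,97],[414,88]],155)
P("nougat",[[479,296],[471,334],[443,372],[506,391]],20)
P("yellow",[[580,243]],42)
P("red",[[684,327]],42)
P("green",[[608,401]],42)
P("jar",[[532,125]],75);P("cream",[[658,203]],60);P("purple",[[726,215]],75);P("bell",[[714,535]],50)
P("crate",[[157,75]],57);P("basket",[[265,110]],60);P("edge",[[20,325],[330,440],[798,598]],0)
E
```

```text
rail ends top [560. -18.  35.]
rail ends top [360. -28.  35.]
rail start flare [535.  37.  35.]
rail start flare [371.  23.  35.]
rail at box [524. 170.  35.]
rail at box [357. 157.  35.]
box roof corners [510. 430.  78.]
box roof corners [531. 169.  78.]
box roof corners [353. 152.  78.]
box roof corners [340. 422.  78.]
mat corners [801. -60.   4.]
mat corners [596.  67.   4.]
mat corners [614. -81.   4.]
mat corners [778.  83.   4.]
pushtop [764. -67.  34.]
pushtop [749.  83.  34.]
pushtop [631.  65.  34.]
pushtop [644. -71.  34.]
gripbar top [743.  44. 155.]
gripbar top [751. -31. 155.]
gripbar top [730. -33. 155.]
gripbar top [720.  32. 155.]
nougat [ 529. -132.   20.]
nougat [ 474. -141.   20.]
nougat [ 412. -126.   20.]
nougat [ 417. -209.   20.]
yellow [ 639. -234.   42.]
red [ 571. -394.   42.]
green [ 441. -332.   42.]
jar [ 772. -119.   75.]
cream [ 724. -314.   60.]
purple [ 729. -401.   75.]
bell [ 326. -493.   50.]
crate [675. 412.  57.]
basket [674. 240.  60.]
edge [282. 424.   0.]
edge [284. -23.   0.]
edge [ 305. -610.    0.]
```

```bash
python3 - <<'E'
from h import *
st=snap("wrist","w0"); A=R.from_euler('xyz',st['ee_rot'],degrees=True).as_matrix(); print(A.round(3))
K,W,c,p=cam("wrist",st); print(p.keys(), c, -W[:,2])
print(tool(st,[460-224,-100-529,420-213]))
E
```

```text
[[-0.001  0.39   0.921]
 [-0.001  0.921 -0.39 ]
 [-1.    -0.002  0.   ]]
dict_keys(['fx', 'fy', 'cx', 'cy', 'hand_eye']) [152.21472751 559.75792976 384.28071472] [ 0.26112089 -0.11251193 -0.95872673]
[-206.22152807 -487.41791796  462.69045226]
```

View pics/w0.png

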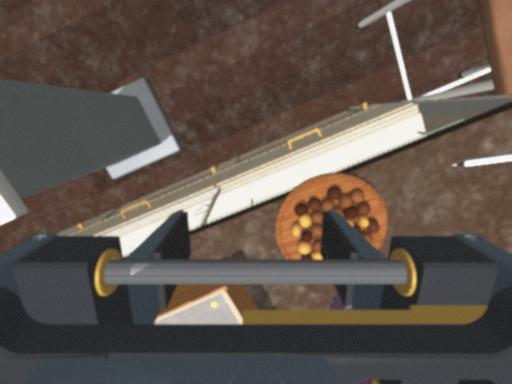

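```bash
cat >> h.py <<'E'
def plan(target, yaw=None):
    "target TCP world mm; yaw = desired world angle of tool y axis; prints offset & rot (tool axes), assuming commanded~measured"
    st=state(); A=R.from_euler('xyz',st['ee_rot'],degrees=True).as_matrix()
    off=A.T@(np.array(target,float)-st['ee_pos']); cy=np.degrees(np.arctan2(A[1,1],A[0,1]))
    print("t",round(st['time_s'],2),"pos",st['ee_pos'].round(1),"yawy",round(cy,2),"tiltx",A[:,0].round(3),"w",round(st['gripper_width'],1),"F",st['force'].round(1))
    r=None
    if yaw is not None:
        d=(yaw-cy+180)%360-180
        B=R.from_euler('z',d,degrees=True).as_matrix()
        Y=np.array([np.cos(np.radians(yaw)),np.sin(np.radians(yaw)),0]); X=np.array([0,0,-1.]); Z=np.cross(X,Y)
        r=R.from_matrix(A.T@np.c_[X,Y,Z]).as_rotvec(degrees=True)
    print("offset",off.round(1).tolist(),"rows",round(np.linalg.norm(off)/41.7,1),"rot",None if r is None else r.round(2).tolist())
E
python3 -m handwheel '{"gripper":[0,0,0,0,0],"offset":[[-60,-40,10],[-100,-80,60],[-115,-115,85],[-115,-145,115],[-115,-170,150]],"rot":[[0,0,0],[-7,0,0],[-14,0,0],[-20,0,0],[-27,0,0]]}'
python3 -c "
from h import *
plan([600,-60,420],93.7)"
```

```text
time_s: 0.57
ee_pos: [271.0, 369.0, 319.1]
ee_rot: [46.5, 89.8, 50.4]
force: [1.6, -0.0, 0.3]
gripper_width: 91.1
t 0.57 pos [271.  369.  319.1] yawy 93.9 tiltx [ 0.002  0.002 -1.   ] w 91.1 F [ 1.6 -0.   0.3]
offset [-101.3, -450.2, 299.2] rows 13.2 rot [0.2, 0.12, -0.12]
```

```bash

python3 -m handwheel '{"gripper":[0,0,0,0,0],"offset":[[-100,-450,300],[-100,-450,300],[-100,-450,300],[-100,-450,300],[-100,-450,300]],"rot":[[0,0,0],[0,0,0],[0,0,0],[0,0,0],[0,0,0]]}'
python3 -c "
from h import *
plan([600,-60,420],93.7)"
```

```text
time_s: 0.98
ee_pos: [395.3, 205.2, 355.4]
ee_rot: [57.2, 90.0, 60.7]
force: [1.0, -0.5, 0.0]
gripper_width: 91.4
t 0.98 pos [395.3 205.2 355.4] yawy 93.52 tiltx [ 0.  0. -1.] w 91.4 F [ 1.  -0.5  0. ]
offset [-64.6, -277.2, 188.1] rows 8.2 rot [-0.18, 0.01, -0.02]
```

```bash

python3 -m handwheel '{"gripper":[0,0,0,0,0],"offset":[[-62,-268,185],[-62,-268,185],[-62,-268,185],[-62,-268,185],[-62,-268,185]],"rot":[[0,0,0],[0,0,0],[0,0,0],[0,0,0],[0,0,0]]}'
python3 -m handwheel '{"gripper":[0,0,0,0,0],"offset":[[-23,-100,70],[-23,-100,70],[-23,-100,70],[-23,-100,70],[-23,-100,70]],"rot":[[0,0,0],[0,0,0],[0,0,0],[0,0,0],[0,0,0]]}'
python3 -c "
from h import *
plan([600,-60,420],93.7); snap('wrist','w1')"
```

```text
time_s: 1.4
ee_pos: [521.8, 44.1, 394.2]
ee_rot: [123.4, 90.0, 126.9]
force: [0.7, 0.3, 0.3]
gripper_width: 91.2
time_s: 1.82
ee_pos: [598.1, -51.0, 415.4]
ee_rot: [161.8, 89.9, 165.1]
force: [0.5, 0.8, -0.1]
gripper_width: 91.0
t 1.82 pos [598.1 -51.  415.4] yawy 93.34 tiltx [-0.002  0.001 -1.   ] w 91.0 F [ 0.5  0.8 -0.1]
offset [-4.6, -9.1, 1.4] rows 0.2 rot [-0.36, -0.13, -0.04]
```

View pics/w1.png

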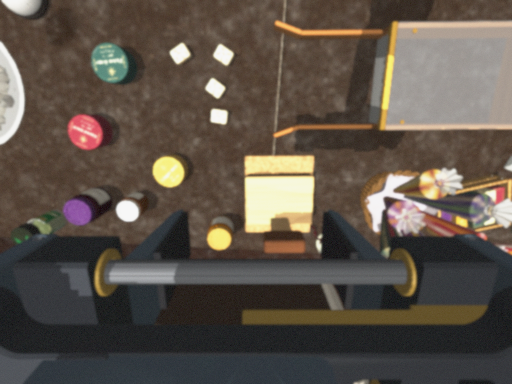

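```bash
python3 - <<'E'
import cv2
im=cv2.imread("pics/w1_raw.png")
cv2.imwrite("pics/w1a.png",cv2.resize(im[10:260,60:260],None,fx=3,fy=2.39*1,interpolation=cv2.INTER_CUBIC)) if 0 else None
cv2.imwrite("pics/w1b.png",cv2.resize(im[0:150,240:440],None,fx=4,fy=4,interpolation=cv2.INTER_CUBIC))
cv2.imwrite("pics/w1c.png",cv2.resize(im[140:260,180:380],None,fx=4,fy=4,interpolation=cv2.INTER_CUBIC))
E
```

```text
(no output)
```

View pics/w1b.png

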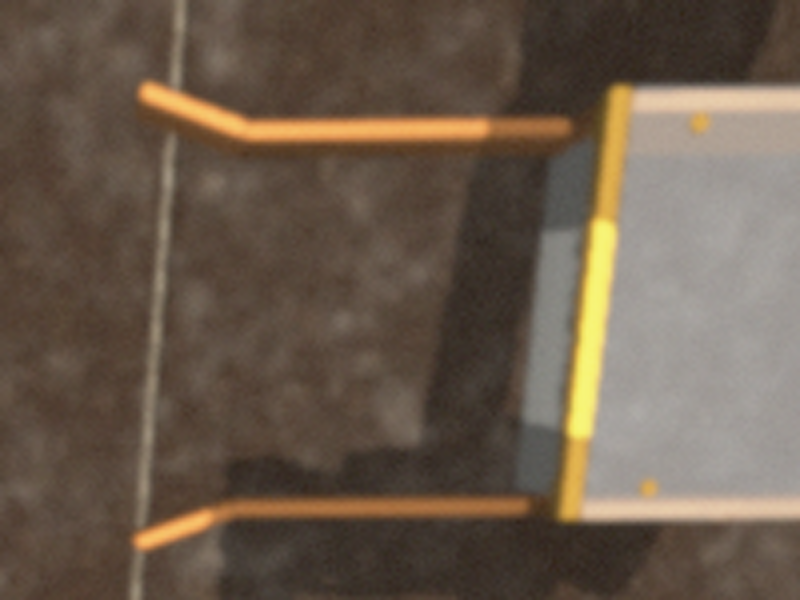

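View pics/w1c.png

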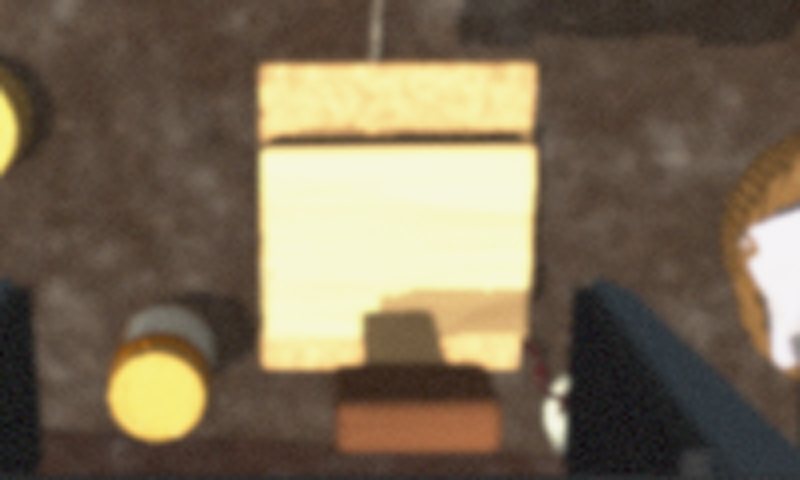

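```bash
python3 - <<'E'
from h import *
st=state()
b=lambda a:np.array(a)/4+[240,0]; c=lambda a:np.array(a)/4+[180,140]
def P(l,a,h):
    for q in ray("wrist",a,h,st): print(l,q[:2].round(1))
P("railL (small x) bend,end",b([[245,130],[488,129]]),35)
P("railR bend,end",b([[225,509],[528,506]]),35)
P("mouth ends",b([[148,92],[140,542]]),35)
P("roof front corners",b([[622,86],[568,521]]),78)
P("flap bottom",b([[553,152],[518,490]]),7)
P("roof screws",b([[700,122],[649,488]]),78)
P("mat",c([[258,62],[537,62],[262,370],[520,370]]),4)
P("foot front top",c([[261,146],[537,146]]),38)
P("gripbar",c([[338,402],[500,402],[500,450],[338,450]]),159)
im=cv2.imread("pics/w1_raw.png"); hsv=cv2.cvtColor(im,cv2.COLOR_BGR2HSV)
def blobs(m,lo,hi,reg=None):
    n,l,s,ce=cv2.connectedComponentsWithStats(m.astype(np.uint8)); 
    return [(s[i],ce[i]) for i in range(1,n) if lo<s[i,4]<hi]
w=(hsv[:,:,1]<70)&(hsv[:,:,2]>170); w[:,280:]=0;w[135:]=0;w[:,:140]=0
for s,ce in blobs(w,60,600): print("nougat",ce.round(1),s[4]);P("  ",ce,20)
yl=(hsv[:,:,0]>20)&(hsv[:,:,0]<35)&(hsv[:,:,1]>90)&(hsv[:,:,2]>150); yl[:,:140]=0;yl[:,200:]=0
gr=(hsv[:,:,0]>70)&(hsv[:,:,0]<100)&(hsv[:,:,1]>90);gr[:,:80]=0;gr[:,140:]=0;gr[100:]=0
rd=((hsv[:,:,0]>165)|(hsv[:,:,0]<6))&(hsv[:,:,1]>140)&(hsv[:,:,2]>70);rd[:,:50]=0;rd[:,120:]=0;rd[170:]=0
for n,m in zip("yellow green red".split(),(yl,gr,rd)):
    cs=max(cv2.findContours(m.astype(np.uint8),0,2)[0],key=cv2.contourArea); (ce,r)=cv2.minEnclosingCircle(cs); print(n,ce,r);P("  ",[ce],40);P("  +r",[(ce[0]+r,ce[1])],40)
E
```

```text
railL (small x) bend,end [375.2  20.1]
railL (small x) bend,end [368.  130.6]
railR bend,end [543.2  28.5]
railR bend,end [532.6 179.3]
mouth ends [362.6 -25.2]
mouth ends [561.9 -12.6]
roof front corners [360.7 169. ]
roof front corners [537.1 180.7]
flap bottom [368.2 173. ]
flap bottom [525.5 184.6]
roof screws [371.9 204.4]
roof screws [520.2 215. ]
mat [610.9 -72.9]
mat [601.7  78.4]
mat [793.2 -61.5]
mat [784.   90.7]
foot front top [649.5 -68.2]
foot front top [640.7  76. ]
gripbar [733.6 -26. ]
gripbar [729.4  44.9]
gripbar [752.7  47.5]
gripbar [757.1 -24.3]
nougat [179.4  52.9] 270
   [ 419.8 -206. ]
nougat [222.8  54.2] 277
   [ 417.  -123.3]
nougat [214.7  87.8] 252
   [ 478.  -137.8]
nougat [218.6 116.1] 232
   [ 531.4 -128.9]
yellow (167.73403930664062, 171.73403930664062) 16.65469741821289
   [ 648.5 -229.1]
  +r [ 646.5 -194.7]
green (129.0, 77.0) 9.999999747378752e-05
   [ 470.2 -296.3]
  +r [ 470.2 -296.3]
red (89.03995513916016, 132.5048370361328) 16.620920181274414
   [ 578. -383.]
  +r [ 576. -350.]
```

```bash
cat >> h.py <<'E'
import pickle
_s=snap
def snap(n,name,crop=None,f=1):
    st=_s(n,name,crop,f); pickle.dump(st,open(f"pics/{name}.pkl","wb")); return st
def load(name): return cv2.imread(f"pics/{name}_raw.png"),pickle.load(open(f"pics/{name}.pkl","rb"))
E
python3 -m handwheel '{"gripper":[0,0,0],"offset":[[0,0,0],[0,0,0],[0,0,0]],"rot":[[0,0,0],[0,0,0],[0,0,0]]}'
python3 - <<'E'
from h import *
plan([600,-60,420],93.9)
snap("wrist","w2",(240,0,440,150),4); snap("top","t2")
im=cv2.imread("pics/w2_raw.png");cv2.imwrite("pics/w2c.png",cv2.resize(im[140:260,180:380],None,fx=4,fy=4,interpolation=cv2.INTER_CUBIC))
E
```

```text
time_s: 2.12
ee_pos: [596.3, -48.3, 417.5]
ee_rot: [12.4, 90.0, 16.0]
force: [-0.9, -0.5, -0.5]
gripper_width: 91.3
t 2.12 pos [596.3 -48.3 417.5] yawy 93.6 tiltx [ 0.001  0.    -1.   ] w 91.3 F [-0.9 -0.5 -0.5]
offset [-2.5, -11.9, 2.9] rows 0.3 rot [-0.3, 0.03, -0.01]
```

View pics/w2.png

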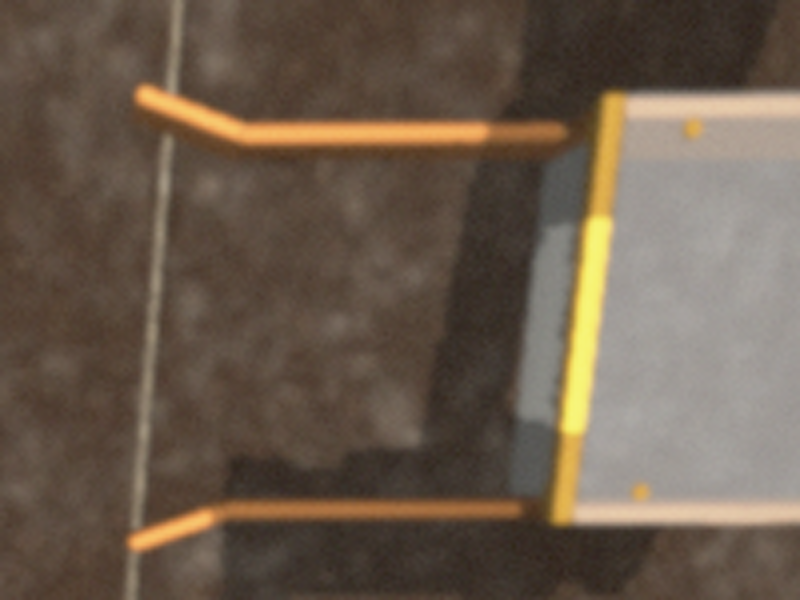

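View pics/w2c.png

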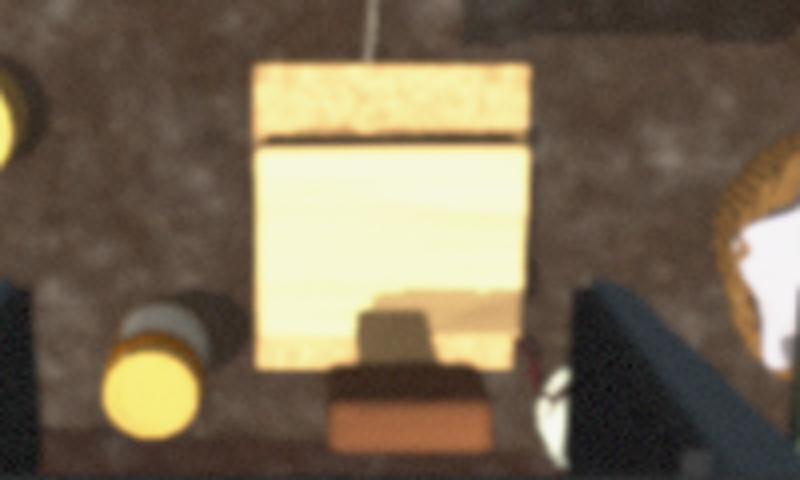

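View pics/t2.png

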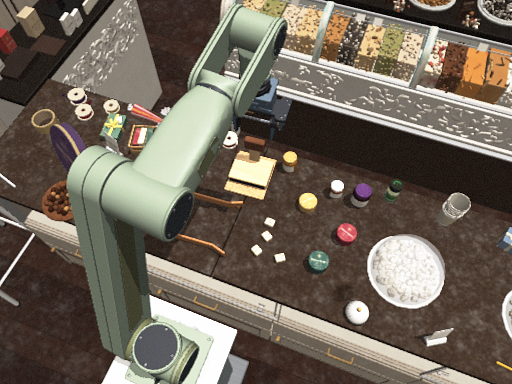

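```bash
cat > meas.py <<'E'
from h import *
def tins(im,n,st,zt=42):
    hsv=cv2.cvtColor(im,cv2.COLOR_BGR2HSV); H,S,V=cv2.split(hsv)
    ms=dict(yellow=(H>20)&(H<35)&(S>90)&(V>150), green=(H>70)&(H<100)&(S>70)&(V>25), red=((H>165)|(H<6))&(S>140)&(V>70))
    for k,m in ms.items():
        m=cv2.morphologyEx(m.astype(np.uint8),3,np.ones((5,5)))
        for c in cv2.findContours(m,0,2)[0]:
            a=cv2.contourArea(c)
            if 120<a<6000:
                ce,r=cv2.minEnclosingCircle(c)
                if a>0.7*np.pi*r*r: print(n,k,np.round(ce,1),round(r,1),"a",a,ray(n,ce,zt,st)[0][:2].round(1))
def nougat(im,n,st,reg):
    hsv=cv2.cvtColor(im,cv2.COLOR_BGR2HSV)
    w=((hsv[:,:,1]<80)&(hsv[:,:,2]>165)).astype(np.uint8); m=np.zeros_like(w); x0,y0,x1,y1=reg; m[y0:y1,x0:x1]=w[y0:y1,x0:x1]
    nn,l,s,ce=cv2.connectedComponentsWithStats(m)
    for i in range(1,nn):
        if s[i,4]>20: print(n,"nougat",ce[i].round(1),s[i,4],ray(n,ce[i],18,st)[0][:2].round(1))
E
python3 - <<'E'
from meas import *
im,st=load("w2")
b=lambda a:np.array(a)/4+[240,0]; c=lambda a:np.array(a)/4+[180,140]
def P(l,a,h):
    for q in ray("wrist",a,h,st): print(l,q[:2].round(1))
P("railL (small x) bend,end",b([[242,133],[488,132]]),35)
P("railR bend,end",b([[222,511],[520,509]]),35)
P("mouth ends",b([[144,95],[135,543]]),35)
P("roof front corners",b([[613,93],[562,523]]),78)
P("mat",c([[253,62],[531,62],[256,370],[514,370]]),4)
P("foot front top",c([[256,146],[529,146]]),38)
P("gripbar",c([[330,402],[491,402],[491,450],[330,450]]),159)
tins(im,"wrist",st); nougat(im,"wrist",st,(140,20,275,135))
im,st=load("t2"); tins(im,"top",st); nougat(im,"top",st,(245,210,295,270))
for n,z in (("t2",35),):
    for q in ray("top",[[243,204],[223,251]],35): print(q)
E
```

```text
railL (small x) bend,end [376.2  19.6]
railL (small x) bend,end [368.7 131.7]
railR bend,end [544.2  28.3]
railR bend,end [533.8 177.2]
mouth ends [363.8 -26.3]
mouth ends [562.7 -13.9]
roof front corners [362.7 166.7]
roof front corners [537.6 179.8]
mat [611.6 -74.5]
mat [602.   76.7]
mat [794.7 -63.4]
mat [785.   89.4]
foot front top [650.2 -69.5]
foot front top [641.2  73.5]
gripbar [734.6 -27.7]
gripbar [730.1  43. ]
gripbar [753.6  45.7]
gripbar [758.2 -26. ]
wrist yellow [217.1 238. ] 11.3 a 351.5 [ 793.9 -122. ]
wrist yellow [166.5 171.5] 16.5 a 738.5 [ 648.8 -230.3]
wrist red [ 85.5 130.5] 19.3 a 919.0 [ 575.6 -388.3]
wrist nougat [178.8  53.1] 278 [ 420.2 -207.4]
wrist nougat [222.1  54.5] 284 [ 417.4 -124.5]
wrist nougat [213.7  87.9] 257 [ 478.6 -139.4]
wrist nougat [217.6 116.1] 234 [ 532.1 -130.3]
top yellow [307.6 201.2] 8.7 a 187.5 [ 639.3 -232. ]
top green [317.5 261.5] 11.1 a 308.5 [ 437.7 -329.5]
top red [346.  234.1] 10.9 a 290.0 [ 565.3 -391.2]
top nougat [269.5 221.6] 68 [ 527.7 -130.5]
top nougat [266.4 235.5] 70 [ 474.5 -138.3]
top nougat [256.2 249.5] 74 [ 413.8 -123.9]
top nougat [279.6 257.1] 75 [ 416.5 -206.8]
[551.13850704 -21.60576978  35.        ]
[363.07799009 -24.29643941  35.        ]
```

```bash
python3 -c "
from h import *
plan([570,-389,120],93.9)"
python3 -m handwheel '{"gripper":[0,0,0,0,0],"offset":[[150,-340,-50],[150,-340,-50],[150,-340,-50],[150,-340,-50],[150,-340,-50]],"rot":[[0,0,0],[0,0,0],[0,0,0],[0,0,0],[0,0,0]]}'
python3 -c "
from h import *
plan([570,-389,120],93.9)
snap('wrist','w3')"
```

```text
t 2.22 pos [596.5 -48.5 417.5] yawy 93.59 tiltx [ 0.001  0.    -1.   ] w 91.2 F [ 0.4 -0.4 -0.1]
offset [297.5, -338.1, -48.0] rows 10.9 rot [-0.31, 0.04, -0.0]
time_s: 2.63
ee_pos: [580.4, -240.6, 333.3]
ee_rot: [-14.7, 90.0, -11.1]
force: [0.6, 0.6, 1.8]
gripper_width: 91.0
t 2.63 pos [ 580.4 -240.6  333.3] yawy 93.58 tiltx [ 0.001 -0.    -1.   ] w 91.0 F [0.6 0.6 1.8]
offset [213.3, -147.4, -19.8] rows 6.2 rot [-0.32, 0.04, 0.01]
```

View pics/w3.png

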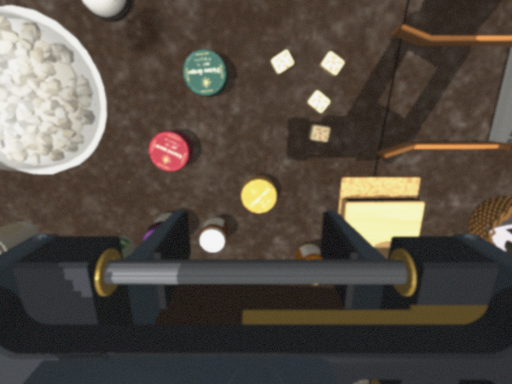

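```bash
python3 -c "
from meas import *
im,st=load('w3'); tins(im,'wrist',st); nougat(im,'wrist',st,(260,40,350,145))
tins(im,'wrist',st,36)"
```

```text
wrist yellow [258.5 195.5] 17.9 a 907.5 [ 646.6 -231.6]
wrist red [168.8 150.9] 20.9 a 1212.5 [ 576.3 -390.6]
wrist nougat [282.   61.1] 348 [ 420.  -207.7]
wrist nougat [332.3  62.7] 354 [ 417.2 -124.6]
wrist nougat [318.6 101.1] 322 [ 478.5 -139.3]
wrist nougat [318.6 132.5] 132 [ 530.9 -132.5]
wrist yellow [258.5 195.5] 17.9 a 907.5 [ 648.5 -231.4]
wrist red [168.8 150.9] 20.9 a 1212.5 [ 577.2 -392.4]
```

```bash

python3 -m handwheel '{"gripper":[0,0,0,0,0],"offset":[[30,-40,-5],[60,-80,-8],[110,-110,-12],[150,-135,-16],[190,-150,-16]],"rot":[[0,0,0],[0,0,0],[0,0,0],[0,0,0],[0,0,0]]}'
python3 -m handwheel '{"gripper":[0,0,0],"offset":[[25,0,0],[25,0,0],[25,0,0]],"rot":[[0,0,0],[0,0,0],[0,0,0]]}'
python3 -c "
from h import *
plan([574,-390,10],93.9)
snap('wrist','w4')"
```

```text
time_s: 3.1
ee_pos: [574.5, -374.3, 178.0]
ee_rot: [-44.7, 89.9, -41.2]
force: [0.1, -1.0, 0.1]
gripper_width: 91.2
time_s: 3.35
ee_pos: [574.2, -372.0, 152.5]
ee_rot: [136.0, 89.8, 139.5]
force: [-0.3, 0.5, 0.2]
gripper_width: 91.0
t 3.35 pos [ 574.2 -372.   152.5] yawy 93.53 tiltx [-0.002  0.002 -1.   ] w 91.0 F [-0.3  0.5  0.2]
offset [142.5, -18.3, -1.0] rows 3.4 rot [-0.37, -0.12, -0.12]
```

View pics/w4.png

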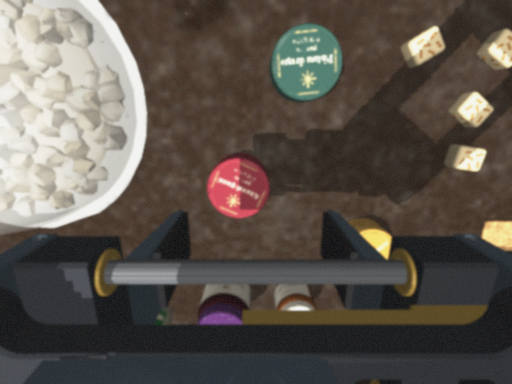

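```bash
python3 -c "
from meas import *
im,st=load('w4'); tins(im,'wrist',st)
print(ray('wrist',[[239,188],[307,62],[209,188],[270,188]],42,st).round(1))"
```

```text
wrist green [304.5  62. ] 39.4 a 4073.0 [ 447.4 -333.4]
wrist red [237.8 186.9] 30.9 a 2849.5 [ 575.1 -391.7]
[[ 576.3 -390.3   42. ]
 [ 447.3 -331.1   42. ]
 [ 578.3 -422.9   42. ]
 [ 574.2 -356.7   42. ]]
```

```bash

python3 -m handwheel '{"gripper":[0,0,0,0,0],"offset":[[30,-18,2],[70,-18,2],[110,-18,2],[143,-18,2],[143,-18,2]],"rot":[[0,0,0],[0,0,0],[0,0,0],[0,0,0],[0,0,0]]}'
python3 -m handwheel '{"gripper":[0.4,0.4,0.4,0.4,0.4],"offset":[[0,0,0],[0,0,0],[0,0,0],[0,0,0],[0,0,0]],"rot":[[0,0,0],[0,0,0],[0,0,0],[0,0,0],[0,0,0]]}' 15
python3 -c "
from h import *
plan([576,-390,10],93.9)"
```

```text
time_s: 3.82
ee_pos: [575.6, -387.9, 6.2]
ee_rot: [139.8, 89.5, 143.3]
force: [-1.4, 1.7, 0.1]
gripper_width: 91.5
time_s: 4.23
ee_pos: [579.7, -391.7, 14.1]
ee_rot: [-34.2, 89.6, -30.7]
force: [0.5, 0.6, 6.8]
gripper_width: 68.5
t 4.23 pos [ 579.7 -391.7   14.1] yawy 93.52 tiltx [ 0.006 -0.003 -1.   ] w 68.5 F [0.5 0.6 6.8]
offset [4.1, 1.9, -3.7] rows 0.1 rot [-0.38, 0.3, 0.21]
```

```bash

python3 -m handwheel '{"gripper":[0.5,0.5,0.5,0.5,0.5],"offset":[[0,0,0],[-20,0,0],[-60,10,0],[-100,40,-10],[-105,80,-20]],"rot":[[0,0,0],[0,0,0],[0,0,0],[0,0,0],[0,0,0]]}' 25
python3 -c "
from h import *
plan([492,81,120],93.9)"
```

```text
time_s: 4.65
ee_pos: [558.5, -322.3, 120.4]
ee_rot: [-37.6, 89.2, -34.3]
force: [1.7, 0.3, -0.1]
gripper_width: 68.6
t 4.65 pos [ 558.5 -322.3  120.4] yawy 93.36 tiltx [ 0.012 -0.008 -1.   ] w 68.6 F [ 1.7  0.3 -0.1]
offset [-3.7, 406.5, -42.7] rows 9.8 rot [-0.54, 0.65, 0.51]
```

```bash

python3 -m handwheel '{"gripper":[0.5,0.5,0.5,0.5,0.5],"offset":[[0,400,-42],[0,400,-42],[0,400,-42],[0,400,-42],[0,400,-42]],"rot":[[-0.5,0.5,0.5],[-0.5,0.5,0.5],[-0.5,0.5,0.5],[-0.5,0.5,0.5],[-0.5,0.5,0.5]]}' 
python3 -m handwheel '{"gripper":[0.5,0.5,0.5,0.5,0.5],"offset":[[0,190,-20],[0,190,-20],[0,190,-20],[0,190,-20],[0,190,-20]],"rot":[[0,0,0],[0,0,0],[0,0,0],[0,0,0],[0,0,0]]}' 
python3 -m handwheel '{"gripper":[0.5,0.5],"offset":[[0,0,0],[0,0,0]],"rot":[[0,0,0],[0,0,0]]}' 
python3 -c "
from h import *
plan([492,81,14],93.9)
snap('wrist','w5')"
```

```text
time_s: 5.07
ee_pos: [520.3, -111.4, 115.1]
ee_rot: [126.4, 89.4, 130.4]
force: [-0.3, 0.4, -0.9]
gripper_width: 68.7
time_s: 5.48
ee_pos: [486.5, 78.5, 116.9]
ee_rot: [122.1, 89.3, 126.2]
force: [-0.2, -0.6, -1.8]
gripper_width: 68.5
time_s: 5.65
ee_pos: [487.5, 76.2, 116.7]
ee_rot: [126.1, 89.4, 130.3]
force: [0.4, -0.4, -1.3]
gripper_width: 68.3
t 5.65 pos [487.5  76.2 116.7] yawy 94.19 tiltx [-0.007  0.008 -1.   ] w 68.3 F [ 0.4 -0.4 -1.3]
offset [102.7, 3.6, 5.4] rows 2.5 rot [0.3, -0.36, -0.49]
```

View pics/w5.png

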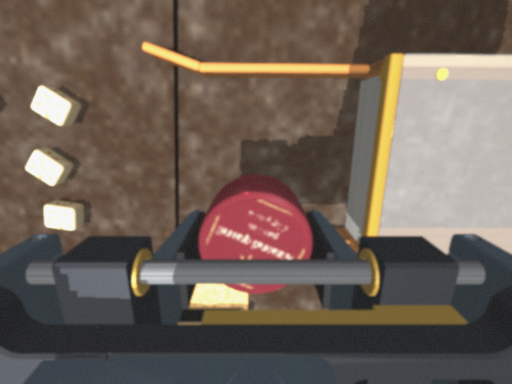

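```bash
python3 -c "
from meas import *
im,st=load('w5')
print(ray('wrist',[[201,67],[366,70],[145,45]],35,st).round(1), ray('wrist',[[400,58],[375,236]],78,st).round(1),ray('wrist',[[385,78],[352,225]],7,st).round(1));nougat(im,'wrist',st,(20,60,100,235))"
```

```text
[[375.4  20.7  35. ]
 [367.1 163.5  35. ]
 [361.9 -26.7  35. ]] [[364.9 170.1  78. ]
 [503.6 179.7  78. ]] [[368.1 193.9   7. ]
 [523.3 188.6   7. ]]
wrist nougat [ 50.6 105.3] 1055 [ 417.2 -124.4]
wrist nougat [ 44.1 167.4] 887 [ 478.4 -139.1]
wrist nougat [ 59.2 216.9] 765 [ 531.7 -130.7]
```

```bash

python3 -m handwheel '{"gripper":[0.5,0.5,0.5,0.5,0.5],"offset":[[30,4,7],[70,4,7],[90,4,7],[101,4,7],[101,4,7]],"rot":[[0,0,0],[0,0,0],[0,0,0],[0,0,0],[0,0,0]]}' 
python3 -m handwheel '{"gripper":[0.15,0.15,0.15,0.15],"offset":[[0,0,0],[0,0,0],[0,0,0],[0,0,0]],"rot":[[0,0,0],[0,0,0],[0,0,0],[0,0,0]]}' 
python3 -c "
from h import *
plan([492,81,14],93.9)"
```

```text
time_s: 6.12
ee_pos: [492.5, 78.8, 12.9]
ee_rot: [144.1, 89.2, 148.0]
force: [0.3, 0.7, -0.7]
gripper_width: 68.6
time_s: 6.45
ee_pos: [493.7, 80.1, 15.1]
ee_rot: [128.8, 89.3, 132.7]
force: [-0.0, 0.5, 0.2]
gripper_width: 77.7
t 6.45 pos [493.7  80.1  15.1] yawy 93.97 tiltx [-0.008  0.008 -1.   ] w 77.7 F [-0.   0.5  0.2]
offset [1.1, 1.0, -1.6] rows 0.1 rot [0.07, -0.41, -0.51]
```

```bash

python3 -m handwheel '{"gripper":[0.15,0.15,0,0,0],"offset":[[-40,0,0],[-80,0,0],[-100,-40,5],[-100,-80,10],[-100,-120,15]],"rot":[[0,0,0],[0,-0.4,-0.5],[0,-0.4,-0.5],[0,-0.4,-0.5],[0,-0.4,-0.5]]}' 
python3 -c "
from h import *
plan([447,-332,115],93.7)"
```

```text
time_s: 6.87
ee_pos: [518.8, -39.6, 116.0]
ee_rot: [-12.8, 89.8, -8.6]
force: [-0.1, -0.2, -0.2]
gripper_width: 90.9
t 6.87 pos [518.8 -39.6 116. ] yawy 94.17 tiltx [ 0.004 -0.001 -1.   ] w 90.9 F [-0.1 -0.2 -0.2]
offset [0.9, -286.4, -92.9] rows 7.2 rot [0.47, 0.24, 0.05]
```

```bash

python3 -m handwheel '{"gripper":[0,0,0,0,0],"offset":[[0,-286,-93],[0,-286,-93],[0,-286,-93],[0,-286,-93],[0,-286,-93]],"rot":[[0,0,0],[0,0,0],[0,0,0],[0,0,0],[0,0,0]]}' 
python3 -m handwheel '{"gripper":[0,0,0,0],"offset":[[0,-80,-24],[0,-80,-24],[0,-80,-24],[0,-80,-24]],"rot":[[0,0,0],[0,0,0],[0,0,0],[0,0,0]]}' 
python3 -c "
from meas import *
snap('wrist','w6')
plan([447,-332,12],93.7);im,st=load('w6');tins(im,'wrist',st)"
```

```text
time_s: 7.28
ee_pos: [466.0, -242.8, 113.9]
ee_rot: [-142.0, 90.0, -138.0]
force: [0.4, -0.5, -0.6]
gripper_width: 91.4
time_s: 7.62
ee_pos: [447.8, -324.3, 113.6]
ee_rot: [-169.5, 89.9, -165.7]
force: [-0.2, 0.5, -0.2]
gripper_width: 91.3
t 7.67 pos [ 448.  -322.6  113.4] yawy 93.9 tiltx [-0.002  0.001 -1.   ] w 90.9 F [ 0.1  0.1 -0.2]
offset [101.4, -9.3, -1.5] rows 2.4 rot [0.2, -0.09, -0.04]
```

View pics/w6.png

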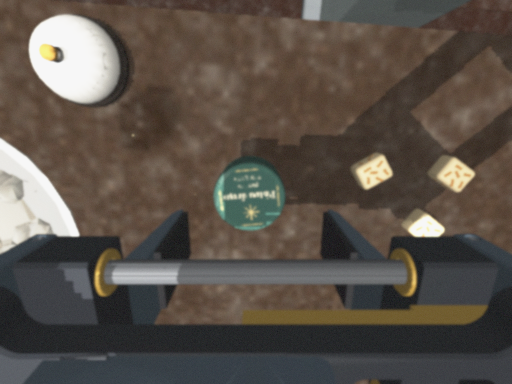

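```bash
python3 -c "
from meas import *
im,st=load('w6');print(ray('wrist',[250,196],42,st), st['ee_pos'])"
python3 -m handwheel '{"gripper":[0,0,0,0,0],"offset":[[30,-10,-1],[60,-10,-1],[85,-10,-1],[100,-10,-1],[100,-10,-1]],"rot":[[0,0,0],[0,0,0],[0,0,0],[0,0,0],[0,0,0]]}' 
python3 -m handwheel '{"gripper":[0.5,0.5,0.5,0.5,0.5],"offset":[[0,0,0],[0,0,0],[0,0,0],[0,0,0],[0,0,0]],"rot":[[0,0,0],[0,0,0],[0,0,0],[0,0,0],[0,0,0]]}' 25
python3 -c "
from h import *
plan([416,77,14],93.7)"
```

```text
[[ 446.15259985 -330.40290377   42.        ]] [ 447.80020313 -324.28868474  113.56358367]
time_s: 8.08
ee_pos: [446.4, -328.9, 10.3]
ee_rot: [142.7, 89.5, 146.9]
force: [-1.3, 0.2, -0.4]
gripper_width: 91.2
time_s: 8.5
ee_pos: [449.0, -332.5, 14.8]
ee_rot: [-60.2, 89.9, -56.2]
force: [0.6, 2.1, 5.1]
gripper_width: 69.0
t 8.5 pos [ 449.  -332.5   14.8] yawy 94.01 tiltx [ 0.001 -0.001 -1.   ] w 69.0 F [0.6 2.1 5.1]
offset [0.4, 410.8, -4.3] rows 9.9 rot [0.31, 0.04, 0.06]
```

```bash

python3 -m handwheel '{"gripper":[0.5,0.5,0.5,0.5,0.5],"offset":[[-30,0,0],[-65,15,0],[-95,45,0],[-100,85,0],[-100,125,0]],"rot":[[0,0,0],[0,0,0],[0,0,0],[0,0,0],[0,0,0]]}'
python3 -m handwheel '{"gripper":[0.5,0.5,0.5,0.5,0.5],"offset":[[0,285,-3],[0,285,-3],[0,285,-3],[0,285,-3],[0,285,-3]],"rot":[[0,0,0],[0,0,0],[0,0,0],[0,0,0],[0,0,0]]}'
python3 -m handwheel '{"gripper":[0.5,0.5,0.5,0.5,0.5],"offset":[[0,78,0],[0,78,0],[0,78,0],[0,78,0],[0,78,0]],"rot":[[0,0,0],[0,0,0],[0,0,0],[0,0,0],[0,0,0]]}'
python3 -c "
from h import *
plan([417.6,76.7,14.5],93.7)"
```

```text
time_s: 8.92
ee_pos: [440.9, -207.9, 116.3]
ee_rot: [-37.8, 89.7, -34.0]
force: [1.0, 0.5, -1.0]
gripper_width: 68.7
time_s: 9.33
ee_pos: [422.1, 1.6, 113.9]
ee_rot: [-164.3, 90.0, -160.3]
force: [1.8, 0.5, -0.2]
gripper_width: 68.7
time_s: 9.75
ee_pos: [417.2, 77.4, 113.5]
ee_rot: [-160.6, 89.9, -156.5]
force: [-0.1, -0.4, -0.9]
gripper_width: 68.6
t 9.75 pos [417.2  77.4 113.5] yawy 94.06 tiltx [-0.001 -0.001 -1.   ] w 68.6 F [-0.1 -0.4 -0.9]
offset [99.0, -0.7, 0.5] rows 2.4 rot [0.36, -0.08, 0.03]
```

```bash

python3 -m handwheel '{"gripper":[0.5,0.5,0.5,0.5,0.5],"offset":[[30,0,0],[65,0,0],[88,0,0],[98,0,0],[98,0,0]],"rot":[[-0.3,0,0],[-0.3,0,0],[-0.3,0,0],[-0.3,0,0],[-0.3,0,0]]}'
python3 -m handwheel '{"gripper":[0.15,0.15,0.15,0.15,0.15],"offset":[[0,0,0],[0,0,0],[0,0,0],[0,0,0],[-30,0,0]],"rot":[[0,0,0],[0,0,0],[0,0,0],[0,0,0],[0,0,0]]}' 
python3 -m handwheel '{"gripper":[0.15,0.15,0.15,0.15,0.15],"offset":[[-40,0,0],[-60,-20,10],[-60,-40,20],[-60,-60,40],[-60,-60,40]],"rot":[[0,0,0],[7,0,0],[14,0,0],[21,0,0],[28,0,0]]}' 
python3 -c "
from h import *
plan([459.6,14.3,80],3.7);snap('wrist','w7')"
```

```text
time_s: 10.17
ee_pos: [416.0, 75.7, 13.7]
ee_rot: [-174.7, 89.7, -170.6]
force: [-0.5, -0.2, -0.8]
gripper_width: 68.8
time_s: 10.58
ee_pos: [413.9, 77.0, 42.7]
ee_rot: [-176.5, 89.4, -172.3]
force: [0.5, -0.3, 0.5]
gripper_width: 77.5
time_s: 11.0
ee_pos: [466.0, 18.6, 107.0]
ee_rot: [13.1, 89.7, -11.0]
force: [0.6, 0.9, 0.4]
gripper_width: 77.1
t 11.0 pos [466.   18.6 107. ] yawy 65.86 tiltx [ 0.006 -0.001 -1.   ] w 77.1 F [0.6 0.9 0.4]
offset [27.0, -6.6, -4.2] rows 0.7 rot [62.16, 0.25, -0.24]
```

View pics/w7.png

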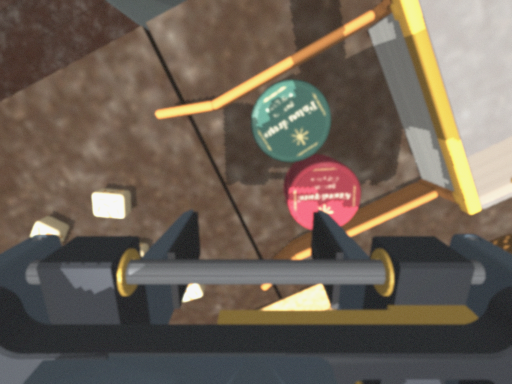

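```bash

python3 -m handwheel '{"gripper":[0.31,0.31,0.31,0.31,0.31],"offset":[[0,0,0],[0,0,0],[0,0,0],[0,-5,-4],[0,-5,-4]],"rot":[[7,0,0],[14,0,0],[21,0,0],[28,0,0],[35,0,0]]}' 
python3 -m handwheel '{"gripper":[0.31,0.31,0.31,0.31,0.31],"offset":[[0,0,0],[0,0,0],[0,0,0],[0,0,0],[0,0,0]],"rot":[[7,0,0],[14,0,0],[21,0,0],[27,0,0],[27,0,0]]}' 
python3 -c "
from meas import *
snap('wrist','w8')
plan([459.6,14.3,15],3.7);im,st=load('w8');tins(im,'wrist',st)"
```

```text
time_s: 11.47
ee_pos: [454.4, 18.0, 105.4]
ee_rot: [-119.1, 89.8, -177.9]
force: [0.3, 0.2, -0.2]
gripper_width: 62.6
time_s: 11.88
ee_pos: [455.4, 18.3, 105.5]
ee_rot: [-97.1, 89.9, 177.3]
force: [-0.6, 0.0, 0.0]
gripper_width: 62.6
t 11.93 pos [455.5  18.2 105.5] yawy 4.56 tiltx [-0.002  0.    -1.   ] w 63.2 F [ 0.3 -0.2  0.2]
offset [90.5, 4.0, 4.3] rows 2.2 rot [0.86, -0.01, 0.1]
wrist red [298.1 137.8] 40.2 a 4469.0 [489.7  78.9]
```

View pics/w8.png

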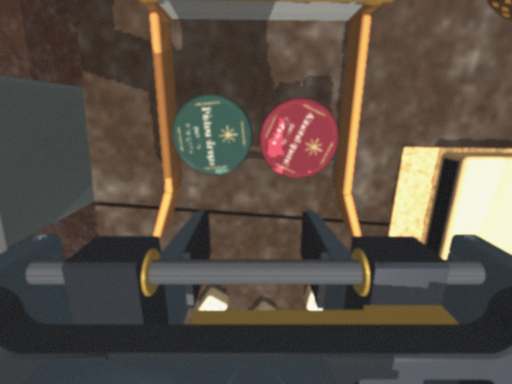

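```bash
python3 -c "
from meas import *
im,st=load('w8');print(ray('wrist',[[213,134],[299,138]],42,st).round(1), ray('wrist',[[167,170],[160,60],[346,170],[363,60]],35,st).round(1))"
python3 -m handwheel '{"gripper":[0.31,0.31,0.31,0.31,0.31],"offset":[[30,3,4],[60,3,4],[82,3,4],[89,3,4],[89,3,4]],"rot":[[0.8,0,0],[0.8,0,0],[0.8,0,0],[0.8,0,0],[0.8,0,0]]}' 
python3 -c "
from h import *
plan([454.5,99,15],3.7)"

```

```text
[[416.8  76.5  42. ]
 [490.5  78.8  42. ]] [[374.8  40.3  35. ]
 [370.5 132.   35. ]
 [538.   52.8  35. ]
 [536.1 144.6  35. ]]
time_s: 12.35
ee_pos: [457.5, 14.3, 15.0]
ee_rot: [-93.5, 89.7, -179.8]
force: [-0.1, -0.0, 1.5]
gripper_width: 63.0
t 12.35 pos [457.5  14.3  15. ] yawy 3.67 tiltx [-0.006 -0.    -1.   ] w 63.0 F [-0.1 -0.   1.5]
offset [-0.0, 2.4, -84.7] rows 2.0 rot [-0.03, -0.02, 0.34]
```

```bash

python3 -m handwheel '{"gripper":[0.31,0.31,0.31,0.31,0.31],"offset":[[0,1,-10],[0,1,-20],[0,1,-30],[0,2,-38],[0,2,-46]],"rot":[[0,0,0],[0,0,0],[0,0,0],[0,0,0],[0,0,0]]}' 
python3 -m handwheel '{"gripper":[0.31,0.31,0.31,0.31,0.31],"offset":[[0,0,-8],[0,0,-16],[0,0,-24],[0,0,-32],[0,0,-40]],"rot":[[0,0,0],[0,0,0],[0,0,0],[0,0,0],[0,0,0]]}' 
python3 -c "
from meas import *
snap('wrist','w9'); plan([644,-231,15],3.7)"

```

```text
time_s: 12.77
ee_pos: [459.0, 61.5, 17.3]
ee_rot: [93.1, 90.0, 6.7]
force: [0.2, -2.0, 0.8]
gripper_width: 63.0
time_s: 13.18
ee_pos: [455.8, 100.6, 16.4]
ee_rot: [-68.4, 89.9, -154.8]
force: [0.2, -3.9, 1.7]
gripper_width: 63.0
t 13.23 pos [455.8 101.8  16.4] yawy 3.55 tiltx [-0.001  0.    -1.   ] w 62.6 F [-0.1  0.2 -0.3]
offset [1.0, 167.2, 343.8] rows 9.2 rot [-0.15, -0.03, 0.08]
```

View pics/w9.png

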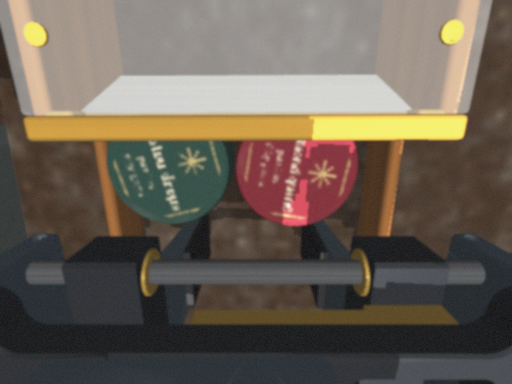

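```bash

python3 -m handwheel '{"gripper":[0.31,0.31,0.2,0,0],"offset":[[0,0,10],[-30,0,20],[-65,0,30],[-95,10,60],[-100,30,95]],"rot":[[0,0,0],[0,0,0],[0,0,0],[0,0,0],[0,0,0]]}' 
python3 -m handwheel '{"gripper":[0,0,0,0,0],"offset":[[0,140,240],[0,140,240],[0,140,240],[0,140,240],[0,140,240]],"rot":[[0,0,0],[0,0,0],[0,0,0],[0,0,0],[0,0,0]]}' 
python3 -c "
from meas import *
plan([646,-231,115],3.7)"

```

```text
time_s: 13.65
ee_pos: [492.1, 7.4, 120.5]
ee_rot: [101.9, 89.8, 15.5]
force: [1.9, -0.5, -0.5]
gripper_width: 79.8
time_s: 14.07
ee_pos: [607.3, -168.3, 115.6]
ee_rot: [-112.3, 89.9, 161.1]
force: [1.4, 0.3, 0.9]
gripper_width: 91.3
t 14.07 pos [ 607.3 -168.3  115.6] yawy 3.43 tiltx [-0.002  0.001 -1.   ] w 91.3 F [1.4 0.3 0.9]
offset [0.5, 34.8, 64.9] rows 1.8 rot [-0.27, -0.06, 0.13]
```

```bash

python3 -m handwheel '{"gripper":[0,0,0,0],"offset":[[0,30,60],[0,30,60],[0,30,60],[0,30,60]],"rot":[[0,0,0],[0,0,0],[0,0,0],[0,0,0]]}' 
python3 -c "
from meas import *
snap('wrist','w10'); plan([646,-231,15],3.7); im,st=load('w10'); tins(im,'wrist',st,36)"

```

```text
time_s: 14.4
ee_pos: [640.2, -225.3, 114.7]
ee_rot: [-114.5, 89.8, 158.8]
force: [-0.6, -0.0, -1.0]
gripper_width: 91.0
t 14.45 pos [ 639.7 -224.   114.9] yawy 3.42 tiltx [-0.004  0.002 -1.   ] w 91.4 F [-0.7 -0.5 -0.4]
offset [99.9, 6.2, 7.6] rows 2.4 rot [-0.28, -0.11, 0.22]
wrist yellow [262.5 201.4] 32.7 a 3078.0 [ 649.5 -229.5]
wrist yellow [449.5  82. ] 36.1 a 3371.0 [ 803.3 -111.6]
```

View pics/w10.png

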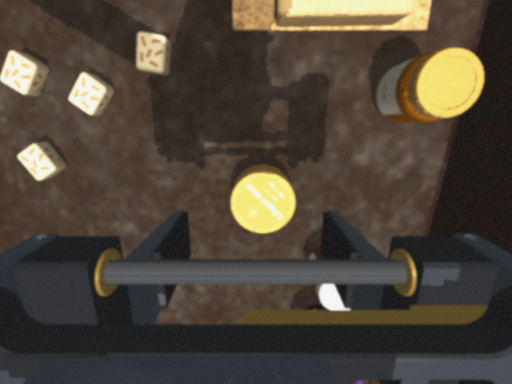

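```bash

python3 -m handwheel '{"gripper":[0,0,0,0,0],"offset":[[30,9,6],[65,9,6],[90,9,6],[102,9,6],[102,9,6]],"rot":[[-0.3,0,0],[-0.3,0,0],[-0.3,0,0],[-0.3,0,0],[-0.3,0,0]]}' 
python3 -m handwheel '{"gripper":[0.5,0.5,0.5,0.5,0.5],"offset":[[0,0,0],[0,0,0],[0,0,0],[0,0,0],[0,0,0]],"rot":[[0,0,0],[0,0,0],[0,0,0],[0,0,0],[0,0,0]]}' 25
python3 -c "
from h import *
plan([455,85,120],3.7)"
```

```text
time_s: 14.87
ee_pos: [647.2, -227.0, 10.8]
ee_rot: [-112.3, 89.5, 161.5]
force: [0.2, 0.1, -0.2]
gripper_width: 91.3
time_s: 15.28
ee_pos: [650.7, -229.3, 15.7]
ee_rot: [23.1, 89.9, -63.1]
force: [-1.2, 0.1, 4.8]
gripper_width: 64.6
t 15.28 pos [ 650.7 -229.3   15.7] yawy 3.81 tiltx [ 0.    -0.001 -1.   ] w 64.6 F [-1.2  0.1  4.8]
offset [-104.7, -174.3, -326.5] rows 9.2 rot [0.11, 0.05, -0.02]
```

```bash

python3 -m handwheel '{"gripper":[0.5,0.5,0.5,0.5,0.5],"offset":[[-35,0,0],[-70,-5,-10],[-100,-20,-40],[-105,-40,-75],[-105,-60,-110]],"rot":[[0,0,0],[0,0,0],[0,0,0],[0,0,0],[0,0,0]]}'
python3 -m handwheel '{"gripper":[0.5,0.5,0.5,0.5,0.5],"offset":[[0,-115,-217],[0,-115,-217],[0,-115,-217],[0,-115,-217],[0,-115,-217]],"rot":[[0,0,0],[0,0,0],[0,0,0],[0,0,0],[0,0,0]]}'
python3 -m handwheel '{"gripper":[0.5,0.5,0.5],"offset":[[0,-13,-25],[0,-13,-25],[0,-13,-25]],"rot":[[0,0,0],[0,0,0],[0,0,0]]}'
python3 -c "
from h import *
plan([455,86,16],3.7)"
```

```text
time_s: 15.7
ee_pos: [584.8, -123.5, 122.4]
ee_rot: [72.6, 89.7, -13.7]
force: [0.7, 0.7, -0.9]
gripper_width: 64.4
time_s: 16.12
ee_pos: [472.4, 54.9, 119.7]
ee_rot: [-127.6, 90.0, 146.1]
force: [-0.3, 0.6, -0.9]
gripper_width: 64.5
time_s: 16.37
ee_pos: [458.6, 78.6, 119.8]
ee_rot: [-85.6, 90.0, -171.7]
force: [1.1, -0.8, -1.0]
gripper_width: 64.1
t 16.37 pos [458.6  78.6 119.8] yawy 3.99 tiltx [-0. -0. -1.] w 64.1 F [ 1.1 -0.8 -1. ]
offset [103.8, -3.0, -7.6] rows 2.5 rot [0.29, 0.0, 0.02]
```

```bash

python3 -m handwheel '{"gripper":[0.5,0.5,0.5,0.5,0.5],"offset":[[30,-3,-6],[65,-3,-6],[92,-3,-6],[103,-3,-6],[103,-3,-6]],"rot":[[0.2,0,0],[0.2,0,0],[0.2,0,0],[0.2,0,0],[0.2,0,0]]}'
python3 -m handwheel '{"gripper":[0.15,0.15,0.15,0.15,0.15],"offset":[[0,0,0],[0,0,0],[0,0,0],[0,0,0],[-30,0,0]],"rot":[[0,0,0],[0,0,0],[0,0,0],[0,0,0],[0,0,0]]}'
python3 -m handwheel '{"gripper":[0.15,0.15,0.1,0,0],"offset":[[-40,0,0],[-80,0,20],[-120,0,50],[-160,0,80],[-180,10,110]],"rot":[[0,0,0],[0,0,0],[0,0,0],[0,0,0],[0,0,0]]}'
python3 -c "
from h import *
snap('wrist','w11')
plan([745,8.3,260],3.6); snap('top','t11',(90,110,390,335),2.6)"
```

```text
time_s: 16.78
ee_pos: [455.1, 82.2, 14.4]
ee_rot: [-84.6, 89.7, -171.0]
force: [-0.4, 0.0, -1.1]
gripper_width: 64.5
time_s: 17.2
ee_pos: [452.3, 82.7, 43.4]
ee_rot: [-85.6, 89.4, -172.0]
force: [0.3, -0.1, 0.3]
gripper_width: 77.5
time_s: 17.62
ee_pos: [469.0, -15.6, 220.7]
ee_rot: [95.3, 89.9, 9.0]
force: [1.1, 1.1, -0.3]
gripper_width: 90.2
t 17.67 pos [474.6 -21.1 225.5] yawy 3.55 tiltx [ 0.014 -0.006 -1.   ] w 90.9 F [ 5.  -4.2  4. ]
offset [-30.9, 272.1, -12.4] rows 6.6 rot [-0.06, 0.38, -0.79]
```

View pics/w11.png

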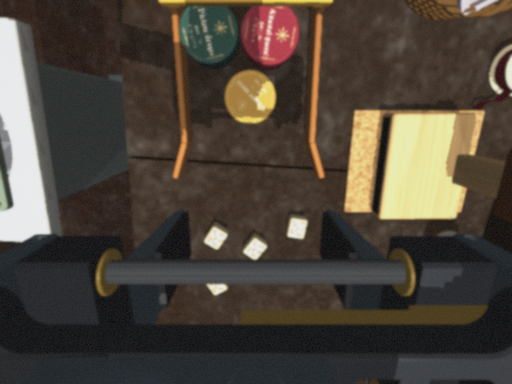

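View pics/t11.png

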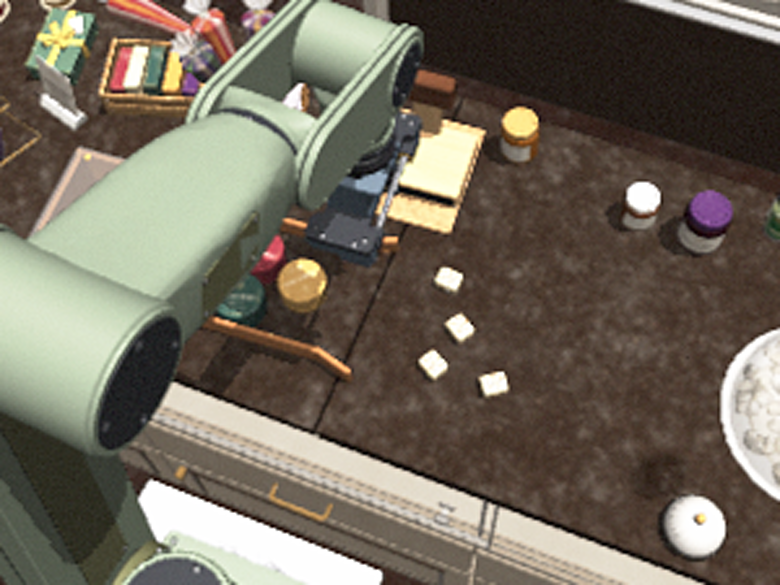

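```bash
python3 -c "
from meas import *
im,st=load('w11'); q=ray('wrist',[[297,227],[255,247],[216,237]],20,st)[:,:2]
b=lambda p:(np.c_[(p-[449,179])@[-.0645,.998],(p-[449,179])@[-.998,-.0645]]).round(1)
print(q.round(1),b(q)); t=ray('wrist',[250,98],36,st)[:,:2]; print(t,b(t)); t=ray('wrist',[[210,32],[271,34]],42,st)[:,:2]; print(t,b(t))
q=ray('top',np.array([[449,280],[459,328],[433,364],[494,384]])/2.6+[90,110],18)[:,:2];print(q,b(q))
"
```

```text
[[ 539.8  -97.8]
 [ 479.1 -135.1]
 [ 419.  -122. ]] [[-282.1  -72.8]
 [-315.4   -9.8]
 [-298.5   49.3]]
[[458.87671708  79.6426627 ]] [[-99.8  -3.4]]
[[408.6875586  148.21239986]
 [479.03335426 150.77600995]] [[-28.1  42.2]
 [-30.1 -28.2]]
[[ 533.38370084 -102.80566687]
 [ 472.21678522 -139.650899  ]
 [ 412.54423692 -125.46530599]
 [ 414.98998094 -208.70320124]] [[-286.7  -66. ]
 [-319.5   -2.6]
 [-301.5   56. ]
 [-384.7   58.9]]
```

```bash
python3 -c "
from h import *
im=cv2.imread('pics/scene0.png'); cv2.imwrite('pics/sc.png',cv2.resize(im[80:280,60:360],None,fx=2.6,fy=2.6,interpolation=cv2.INTER_CUBIC))
im=cv2.imread('pics/w10_raw.png'); 
print(ray('wrist',[[480,20],[440,200]],0,load_st:=__import__('pickle').load(open('pics/w10.pkl','rb'))).round())
print(ray('top',[[240,152],[300,160],[400,190]],0).round())
print(state()['qpos'].round(1))
"
```

```text
[[ 841.  -52.    0.]
 [ 849. -228.    0.]]
[[ 775.   81.    0.]
 [ 822. -149.    0.]
 [ 827. -533.    0.]]
[-3.600e+00  8.500e+00  1.017e+02 -1.000e-01  6.920e+01 -6.900e+00]
```

View pics/sc.png

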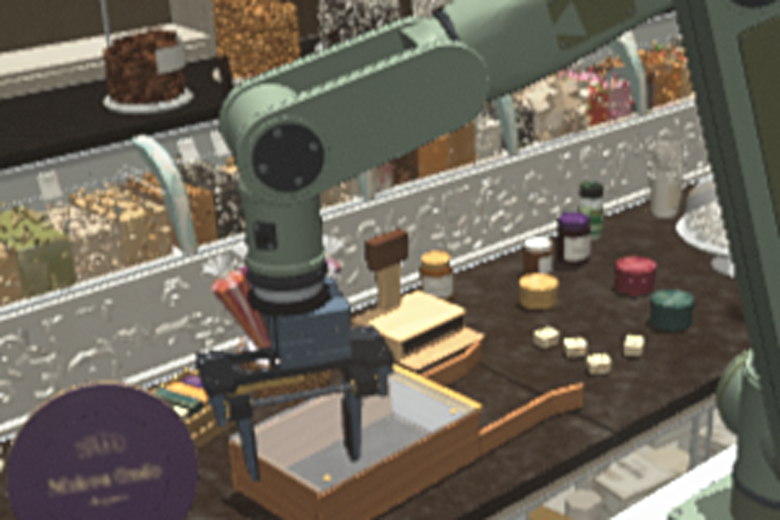

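```bash

python3 -m handwheel '{"gripper":[0.3,0.3,0.3,0.3,0.3],"offset":[[0,41,-3],[0,82,-6],[0,123,-9],[0,164,-12],[0,200,-12]],"rot":[[0,0,0],[0,0.4,-0.8],[0,0.4,-0.8],[0,0.4,-0.8],[0,0.4,-0.8]]}'
python3 -m handwheel '{"gripper":[0.3,0.3,0.3,0.3,0.3],"offset":[[0,30,0],[0,60,0],[0,60,0],[0,60,0],[0,60,0]],"rot":[[0,0,0],[0,0,0],[0,0,0],[0,0,0],[0,0,0]]}'
python3 -c "
from h import *
snap('wrist','w12')
plan([744.5,8.3,115],3.6)"
```

```text
time_s: 18.13
ee_pos: [670.1, 10.8, 215.8]
ee_rot: [-115.7, 89.0, 157.9]
force: [0.6, -0.5, 0.6]
gripper_width: 64.3
time_s: 18.55
ee_pos: [727.1, 13.6, 214.9]
ee_rot: [-112.1, 88.9, 161.6]
force: [0.1, -0.4, 0.1]
gripper_width: 63.5
t 18.6 pos [726.9  13.4 215.7] yawy 3.63 tiltx [-0.018  0.006 -1.   ] w 63.8 F [-1.1  0.4 -0.1]
offset [100.4, 18.9, 7.0] rows 2.5 rot [0.03, -0.41, 0.98]
```

View pics/w12.png

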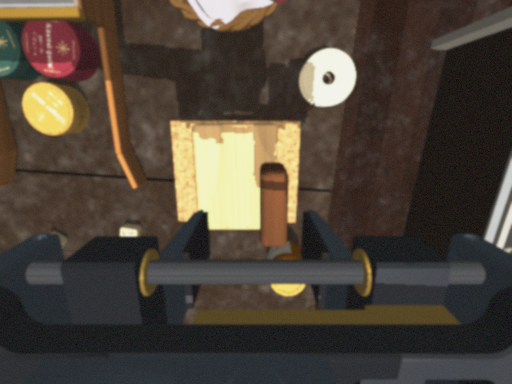

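```bash
python3 -c "
from h import *
im,st=load('w12')
print(st['ee_pos'],ray('wrist',[[261,200],[287,200],[274,178],[274,245]],159,st).round(1))
print(ray('wrist',[[174,124],[299,126],[180,220],[297,215]],4,st).round(1))"

```

```text
[727.10079089  13.60861281 214.92704102] [[733.1  18.5 159. ]
 [756.1  20.1 159. ]
 [742.9  39.3 159. ]
 [748.3 -24.6 159. ]]
[[609.   70.6   4. ]
 [781.9  79.    4. ]
 [615.4 -72.3   4. ]
 [793.1 -51.6   4. ]]
```

```bash

python3 -m handwheel '{"gripper":[0.3,0.3,0.3,0.3,0.3],"offset":[[5,18,6],[30,19,6],[60,19,6],[85,19,6],[98,19,6]],"rot":[[0,0,0.5],[0,-0.4,1],[0,-0.4,1],[0,-0.4,1],[0,-0.4,1]]}'
python3 -m handwheel '{"gripper":[0.3,0.3],"offset":[[0,0,0],[0,0,0]],"rot":[[0,0,0],[0,0,0]]}'
python3 -c "
from h import *
plan([745.3,8.3,115],3.6)"
```

```text
time_s: 19.02
ee_pos: [742.8, 9.0, 114.8]
ee_rot: [-98.6, 89.8, 175.0]
force: [-0.6, -0.2, -0.1]
gripper_width: 63.9
time_s: 19.18
ee_pos: [745.0, 9.0, 118.1]
ee_rot: [100.2, 89.9, 13.8]
force: [0.9, 0.1, -0.2]
gripper_width: 63.6
t 19.18 pos [745.    9.  118.1] yawy 3.61 tiltx [ 0.001  0.    -1.   ] w 63.6 F [ 0.9  0.1 -0.2]
offset [3.1, 0.3, 0.7] rows 0.1 rot [0.01, -0.01, -0.07]
```

```bash

python3 -m handwheel '{"gripper":[0.9,0.9,0.9,0.9,0.9],"offset":[[2,0,0],[2,0,0],[2,0,0],[2,0,0],[2,0,0]],"rot":[[0,0,0],[0,0,0],[0,0,0],[0,0,0],[0,0,0]]}' 50
python3 -m handwheel '{"gripper":[0.9,0.9,0.9],"offset":[[0,0,0],[0,0,0],[0,0,0]],"rot":[[0,0,0],[0,0,0],[0,0,0]]}' 50
python3 -c "
from h import *
plan([745.3,8.3,115],3.6)"
```

```text
time_s: 19.6
ee_pos: [746.3, 8.9, 116.3]
ee_rot: [90.6, 89.8, 4.2]
force: [0.8, 0.5, -0.2]
gripper_width: 33.3
time_s: 19.85
ee_pos: [745.9, 8.9, 115.7]
ee_rot: [96.6, 89.9, 10.3]
force: [-0.7, -0.4, 1.5]
gripper_width: 25.6
t 19.85 pos [745.9   8.9 115.7] yawy 3.61 tiltx [ 0.001  0.    -1.   ] w 25.6 F [-0.7 -0.4  1.5]
offset [0.7, -0.6, 0.6] rows 0.0 rot [0.01, -0.01, -0.08]
```

```bash

python3 -m handwheel '{"gripper":[0.9,0.9,0.9,0.9,0.9],"offset":[[-15,0,0],[-45,0,0],[-75,-5,0],[-90,-20,0],[-90,-40,0]],"rot":[[0,0,0],[0,0,0],[0,0,0],[4,0,0],[11,0,0]]}'
python3 -c "
from h import *
plan([464.4,-58.5,205],-86.3)"
```

```text
time_s: 20.27
ee_pos: [708.8, 6.4, 209.5]
ee_rot: [98.6, 89.3, 1.0]
force: [1.3, 0.1, -0.6]
gripper_width: 25.6
t 20.27 pos [708.8   6.4 209.5] yawy -7.62 tiltx [ 0.011  0.    -1.   ] w 25.6 F [ 1.3  0.1 -0.6]
offset [1.7, -233.7, 96.8] rows 6.1 rot [78.68, -0.53, -0.47]
```

```bash

python3 -m handwheel '{"gripper":[0.9,0.9,0.9,0.9,0.9],"offset":[[0,-25,5],[0,-50,15],[0,-75,25],[0,-100,40],[0,-120,50]],"rot":[[7,0,0],[14,0,0],[21,0,0],[28,0,0],[35,0,0]]}'
python3 -c "
from h import *
plan([464.4,-58.5,205],-86.3)"
```

```text
time_s: 20.68
ee_pos: [578.2, -28.4, 204.7]
ee_rot: [74.3, 90.0, -58.4]
force: [-0.2, 0.1, -2.8]
gripper_width: 25.8
t 20.68 pos [578.2 -28.4 204.7] yawy -42.73 tiltx [ 0. -0. -1.] w 25.8 F [-0.2  0.1 -2.8]
offset [-0.3, -63.1, 99.3] rows 2.8 rot [43.57, -0.0, -0.02]
```

```bash

python3 -m handwheel '{"gripper":[0.9,0.9,0.9,0.9,0.9],"offset":[[0,-15,20],[0,-30,45],[0,-45,70],[0,-55,90],[0,-60,98]],"rot":[[7,0,0],[14,0,0],[21,0,0],[28,0,0],[35,0,0]]}'
python3 -m handwheel '{"gripper":[0.9,0.9,0.9,0.9],"offset":[[0,0,0],[0,0,0],[0,0,0],[0,0,0]],"rot":[[7,0,0],[8.5,0,0],[8.5,0,0],[8.5,0,0]]}'
python3 -c "
from h import *
snap('wrist','w13');plan([464.4,-58.5,205],-86.3);snap('top','t13',(90,110,390,335),2.6)"
```

```text
time_s: 21.1
ee_pos: [466.7, -60.4, 204.6]
ee_rot: [7.4, 90.0, -160.3]
force: [0.0, 0.2, -1.7]
gripper_width: 25.9
time_s: 21.43
ee_pos: [470.0, -59.7, 204.8]
ee_rot: [-179.1, 89.9, 5.1]
force: [1.2, 0.5, -2.1]
gripper_width: 25.9
t 21.48 pos [470.1 -59.7 204.8] yawy -85.84 tiltx [ 0.001  0.    -1.   ] w 25.7 F [ 0.3  0.8 -2.2]
offset [-0.2, -1.6, 5.6] rows 0.1 rot [0.46, -0.08, 0.01]
```

View pics/w13.png

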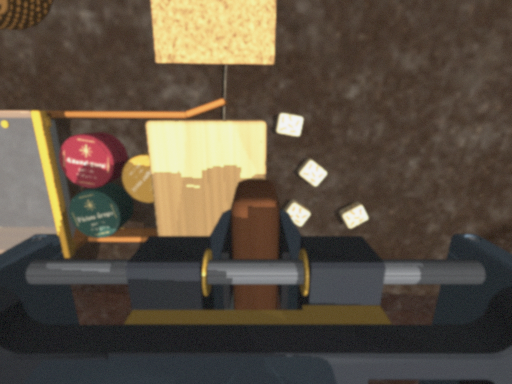

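View pics/t13.png

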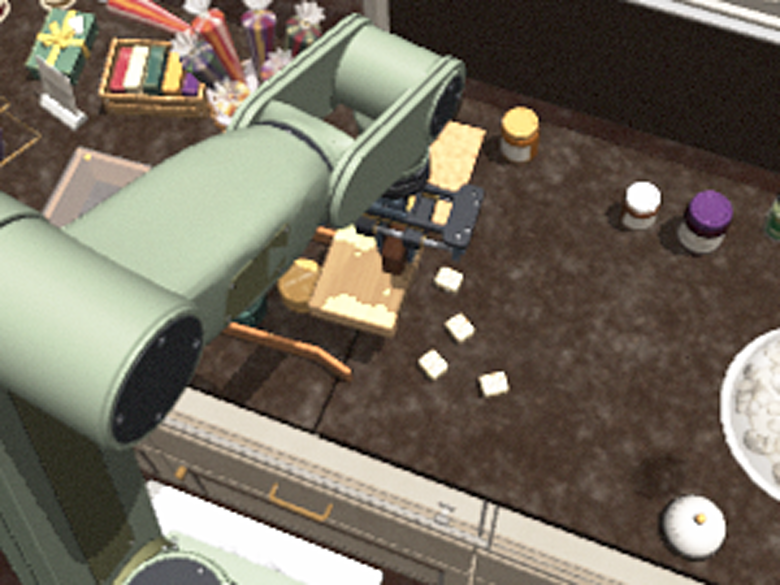

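```bash
python3 -c "
from meas import *
im,st=load('w13'); 
def b(p):
    p=np.atleast_2d(p)[:,:2]-[449,179]; return (np.c_[p@[-.0645,.998],p@[-.998,-.0645]]).round(1)
print('tcp',b(st['ee_pos']))
print('foot',b(ray('wrist',[[147,122],[266,121],[155,225]],127,st)))
print('noug',b(ray('wrist',[[290,125],[313,173],[298,213],[354,216],[277,122]],20,st)))
print('rail',b(ray('wrist',[[188,114],[60,114],[225,101]],35,st)),'barfront',b(ray('wrist',[[42,150],[62,225]],78,st)))
print('yellow',b(ray('wrist',[122,178],36,st)))
c=b(ray('wrist',[[153,0],[275,0],[155,62],[275,64]],4,st)); print('mat',ray('wrist',[[155,62],[275,64]],4,st))
"
```

```text
tcp [[-239.6   -5.5]]
foot [[-143.3  -78.5]
 [-249.9  -80.3]
 [-140.8   21.5]]
noug [[-285.2  -72.3]
 [-319.1   -9.5]
 [-301.9   48.4]
 [-381.5   52.2]
 [-268.3  -75.9]]
rail [[-158.5  -84.9]
 [  -2.7  -83.6]
 [-203.9 -100.3]] barfront [[ -5.2 -45.7]
 [ -9.9  43.9]]
yellow [[-68.1  -4.3]]
mat [[603.42743806  75.43796576   4.        ]
 [612.18918274 -75.83928738   4.        ]]
```

```bash

python3 -m handwheel '{"gripper":[0.9,0.9,0.9,0.9,0.9],"offset":[[0,-1,6],[15,-1,6],[40,-1,6],[65,-1,6],[80,-1,6]],"rot":[[0.5,0,0],[0.5,0,0],[0.5,0,0],[0.5,0,0],[0.5,0,0]]}'
python3 -m handwheel '{"gripper":[0.9,0.9,0.9,0.9],"offset":[[5,0,0],[10,0,0],[11,0,0],[11,0,0]],"rot":[[0,0,0],[0,0,0],[0,0,0],[0,0,0]]}'
python3 -c "
from h import *
plan([464.4,-58.5,113],-86.3);snap('wrist','w14')"
```

```text
time_s: 21.95
ee_pos: [462.4, -58.8, 122.9]
ee_rot: [-25.4, 89.9, 158.2]
force: [-0.7, -0.9, -1.8]
gripper_width: 26.1
time_s: 22.28
ee_pos: [464.7, -59.1, 114.6]
ee_rot: [177.4, 89.8, 1.0]
force: [0.9, -0.3, -1.9]
gripper_width: 26.2
t 22.28 pos [464.7 -59.1 114.6] yawy -86.39 tiltx [ 0.003  0.    -1.   ] w 26.2 F [ 0.9 -0.3 -1.9]
offset [1.6, -0.7, 0.3] rows 0.0 rot [-0.09, -0.17, -0.01]
```

View pics/w14.png

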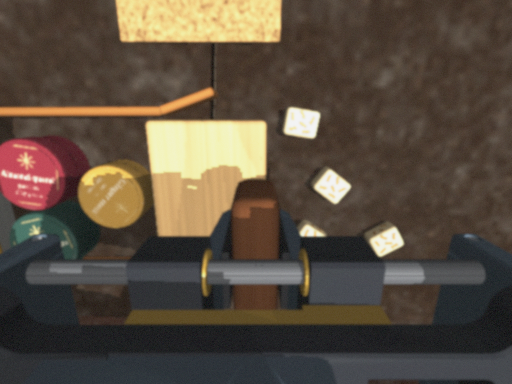

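```bash

python3 -m handwheel '{"gripper":[0.9,0.9,0.9,0.9,0.9],"offset":[[1,-10,0],[1,-22,0],[1,-34,0],[1,-46,0],[1,-58,0]],"rot":[[0,0,0],[0,0,0],[0,0,0],[0,0,0],[0,0,0]]}'
python3 -m handwheel '{"gripper":[0.9,0.9,0.9,0.9,0.9],"offset":[[0,-12,0],[0,-24,0],[0,-36,0],[0,-48,0],[0,-60,0]],"rot":[[0,0,0],[0,0,0],[0,0,0],[0,0,0],[0,0,0]]}'
python3 -c "
from h import *
plan([449,-18,113],-86.3);snap('wrist','w15')"
```

```text
time_s: 22.75
ee_pos: [461.0, -0.9, 113.8]
ee_rot: [154.9, 89.8, -21.4]
force: [0.2, -2.8, -2.0]
gripper_width: 25.8
time_s: 23.17
ee_pos: [458.1, 58.9, 114.0]
ee_rot: [163.0, 89.7, -13.4]
force: [1.0, -2.5, -3.2]
gripper_width: 25.7
t 23.17 pos [458.1  58.9 114. ] yawy -86.36 tiltx [ 0.006 -0.001 -1.   ] w 25.7 F [ 1.  -2.5 -3.2]
offset [1.1, 76.2, 13.9] rows 1.9 rot [-0.06, -0.33, -0.1]
```

View pics/w15.png

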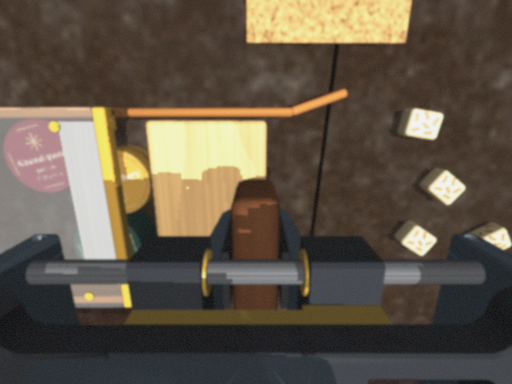

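```bash

python3 -m handwheel '{"gripper":[0.9,0.9,0.9,0.9,0.9],"offset":[[0,-12,0],[0,-24,0],[0,-36,0],[0,-48,0],[0,-60,0]],"rot":[[0,0,0],[0,0,0],[0,0,0],[0,0,0],[0,0,0]]}'
python3 -m handwheel '{"gripper":[0.9,0.9,0.9,0.9,0.9],"offset":[[0,-10,0],[0,-20,0],[0,-29,0],[0,-36,0],[0,-36,0]],"rot":[[0,0,0],[0,0,0],[0,0,0],[0,0,0],[0,0,0]]}'
python3 -c "
from h import *
plan([451,157,113],-86.3);snap('wrist','w16')"
```

```text
time_s: 23.63
ee_pos: [453.7, 118.5, 113.8]
ee_rot: [157.8, 89.7, -18.6]
force: [1.7, -4.2, -1.0]
gripper_width: 26.0
time_s: 24.05
ee_pos: [450.4, 156.1, 112.9]
ee_rot: [-126.1, 89.9, 57.5]
force: [-0.4, 0.9, -4.0]
gripper_width: 25.7
t 24.05 pos [450.4 156.1 112.9] yawy -86.36 tiltx [ 0.001  0.002 -1.   ] w 25.7 F [-0.4  0.9 -4. ]
offset [-0.1, -0.8, -0.7] rows 0.0 rot [-0.06, -0.07, 0.1]
```

View pics/w16.png

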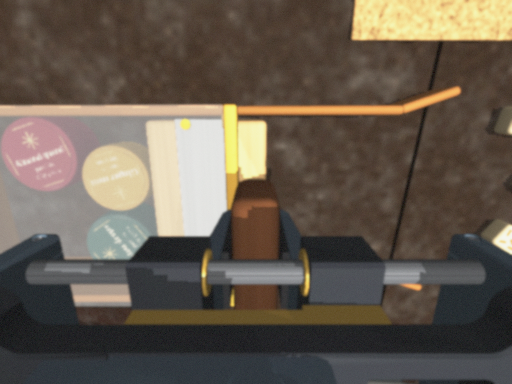

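```bash

python3 -m handwheel '{"gripper":[0.9,0.9,0.9,0.9,0.9],"offset":[[0,10,0],[0,24,0],[0,40,0],[0,56,0],[0,72,0]],"rot":[[0,0,0],[0,0,0],[0,0,0],[0,0,0],[0,0,0]]}'
python3 -m handwheel '{"gripper":[0.9,0.9,0.9,0.9,0.9],"offset":[[0,16,0],[0,32,0],[0,48,0],[0,64,0],[0,75,0]],"rot":[[0,0,0],[0,0,0],[0,0,0],[0,0,0],[0,0,0]]}'
python3 -m handwheel '{"gripper":[0.9,0.9,0.9,0.9,0.9],"offset":[[0,0,0],[-20,0,0],[-50,0,0],[-80,5,0],[-90,10,0]],"rot":[[0,0,0],[0,0,0],[0,0,0],[0,0,0],[0,0,0]]}'
python3 -c "
from h import *
plan([451,-18,113],-86.3);snap('wrist','w17')"
```

```text
time_s: 24.52
ee_pos: [454.8, 81.1, 112.9]
ee_rot: [-175.6, 89.9, 8.0]
force: [-0.6, -0.3, -2.4]
gripper_width: 25.8
time_s: 24.93
ee_pos: [459.7, 5.9, 113.1]
ee_rot: [-175.0, 89.9, 8.5]
force: [0.3, 0.4, -1.7]
gripper_width: 26.3
time_s: 25.35
ee_pos: [462.5, -1.9, 207.1]
ee_rot: [-178.1, 89.5, 5.6]
force: [1.6, -0.8, -2.3]
gripper_width: 25.9
t 25.35 pos [462.5  -1.9 207.1] yawy -86.37 tiltx [ 0.009  0.001 -1.   ] w 25.9 F [ 1.6 -0.8 -2.3]
offset [93.9, 15.4, 13.4] rows 2.3 rot [-0.07, -0.52, 0.02]
```

View pics/w17.png

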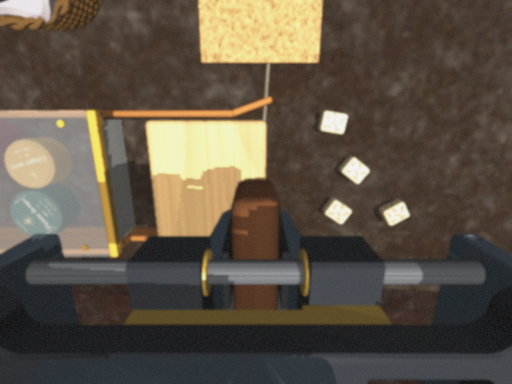

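```bash
cat >> h.py <<'E'
def bf(p):
    p=np.atleast_2d(p)[:,:2]-[449,179]; return (np.c_[p@[-.0645,.998],p@[-.998,-.0645]]).round(1)
def fb(bx,by): return np.array([449-.0645*bx-.998*by,179+.998*bx-.0645*by]).round(1)
E
python3 -c "
from meas import *
im,st=load('w17')
print(bf(ray('wrist',[[334,123],[354,171],[338,212],[396,214]],18,st)), bf(ray('wrist',[[235,113],[105,113],[95,113],[120,255]],35,st)))
print(ray('wrist',[[202,62],[321,63]],4,st))
im,st=load('w16'); print('tins',bf(ray('wrist',[[39,154],[115,176],[118,240],[148,176]],40,st)))
t=fb(-373,-172); print(t); plan([t[0],t[1],205],-86.3)"
```

```text
[[-285.3  -71.9]
 [-317.6   -8.3]
 [-300.8   51.2]
 [-383.9   54.3]] [[-158.   -84.4]
 [   1.4  -84.5]
 [  13.7  -84.6]
 [  10.   109.8]]
[[603.05866429  73.61193595   4.        ]
 [611.54003489 -77.79665194   4.        ]]
tins [[172.5 -45.8]
 [106.3 -25.3]
 [113.   40.3]
 [ 75.6 -25.2]]
[ 644.7 -182.2]
t 25.4 pos [463.   -2.8 207.5] yawy -86.39 tiltx [ 0.011 -0.    -1.   ] w 25.7 F [ 0.8 -0.7 -1.5]
offset [4.5, 190.5, -170.0] rows 6.1 rot [-0.09, -0.61, -0.05]
```

```bash

python3 -m handwheel '{"gripper":[0.9,0.9,0.9,0.9,0.9],"offset":[[0,28,-20],[0,56,-45],[0,84,-75],[0,112,-100],[0,140,-125]],"rot":[[0,0,0],[0,-0.5,0],[0,-0.5,0],[0,-0.5,0],[0,-0.5,0]]}'
python3 -m handwheel '{"gripper":[0.9,0.9,0.9,0.9],"offset":[[0,25,-20],[0,48,-42],[0,48,-42],[0,48,-42]],"rot":[[0,0,0],[0,0,0],[0,0,0],[0,0,0]]}'
python3 -c "
from meas import *
snap('wrist','w18');plan([644.7,-182.2,113],-86.3)"
```

```text
time_s: 25.82
ee_pos: [594.7, -134.7, 201.9]
ee_rot: [-10.1, 89.5, 173.5]
force: [0.3, 1.0, -2.3]
gripper_width: 25.9
time_s: 26.15
ee_pos: [639.0, -179.7, 200.5]
ee_rot: [-11.6, 89.4, 171.9]
force: [-0.1, 1.1, -2.8]
gripper_width: 26.0
t 26.2 pos [ 638.3 -178.8  201. ] yawy -86.42 tiltx [-0.01   0.002 -1.   ] w 26.1 F [ 0.   0.1 -2.5]
offset [87.9, 4.0, -7.1] rows 2.1 rot [-0.12, 0.59, 0.13]
```

View pics/w18.png

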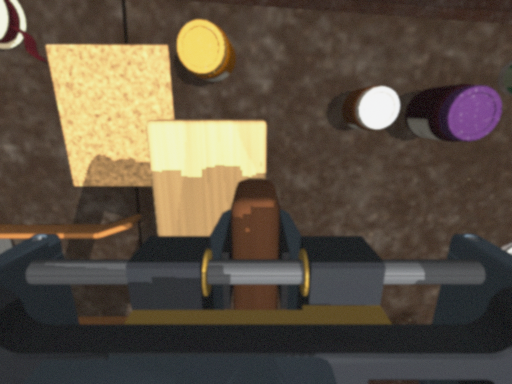

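```bash

python3 -m handwheel '{"gripper":[0.9,0.9,0.9,0.9,0.9],"offset":[[5,4,-7],[30,4,-7],[55,4,-7],[75,4,-7],[84,4,-7]],"rot":[[0,0.6,0],[0,0.6,0],[0,0.6,0],[0,0.6,0],[0,0.6,0]]}'
python3 -m handwheel '{"gripper":[0.9,0.9,0.9],"offset":[[3,0,0],[3,0,0],[3,0,0]],"rot":[[0,0,0],[0,0,0],[0,0,0]]}'
python3 -c "
from meas import *
plan([644.7,-182.2,113],-86.3); print(bf(state()['ee_pos']))"
```

```text
time_s: 26.62
ee_pos: [643.3, -181.3, 115.7]
ee_rot: [-57.5, 89.8, 126.1]
force: [-0.9, 0.3, -2.8]
gripper_width: 25.9
time_s: 26.87
ee_pos: [646.5, -182.8, 117.3]
ee_rot: [173.6, 89.6, -2.8]
force: [0.5, -0.1, -1.1]
gripper_width: 25.6
t 26.87 pos [ 646.5 -182.8  117.3] yawy -86.37 tiltx [ 0.006 -0.    -1.   ] w 25.6 F [ 0.5 -0.1 -1.1]
offset [4.3, -0.7, 1.8] rows 0.1 rot [-0.07, -0.35, -0.04]
[[-373.8 -173.8]]
```

```bash

python3 -m handwheel '{"gripper":[0.9,0.9,0.9,0.9,0.9],"offset":[[3,0,6],[3,0,14],[3,0,22],[3,0,30],[3,0,39]],"rot":[[0,0,0],[0,0,0],[0,0,0],[0,0,0],[0,0,0]]}'
python3 -m handwheel '{"gripper":[0.9,0.9,0.9],"offset":[[0,0,2],[0,0,2],[0,0,2]],"rot":[[0,0,0],[0,0,0],[0,0,0]]}'
python3 -m handwheel '{"gripper":[0.9,0.9,0.9,0.9],"offset":[[0,0,-15],[0,5,-30],[-40,10,-30],[-80,20,-30]],"rot":[[0,0,0],[0,0,0],[0,0,0],[0,0,0]]}'
python3 -c "
from meas import *
print(bf(state()['ee_pos']));t=fb(-515,0);plan([t[0],t[1],200],-86.3); snap('wrist','w19'); snap('top','t19',(90,110,390,335),2.6)"
```

```text
time_s: 27.28
ee_pos: [605.9, -185.5, 113.2]
ee_rot: [178.3, 89.8, 1.9]
force: [-1.1, 0.6, -2.4]
gripper_width: 25.8
time_s: 27.53
ee_pos: [604.8, -185.7, 113.0]
ee_rot: [178.4, 89.7, 2.0]
force: [0.1, -0.6, -2.8]
gripper_width: 25.9
time_s: 27.87
ee_pos: [635.1, -202.2, 190.4]
ee_rot: [-50.0, 89.7, 133.7]
force: [1.2, -0.1, -2.0]
gripper_width: 25.9
[[-392.5 -161.1]]
t 27.87 pos [ 635.1 -202.2  190.4] yawy -86.3 tiltx [-0.003  0.003 -1.   ] w 25.9 F [ 1.2 -0.1 -2. ]
offset [-9.6, 122.6, 161.2] rows 4.9 rot [0.0, 0.17, 0.2]
```

View pics/t19.png

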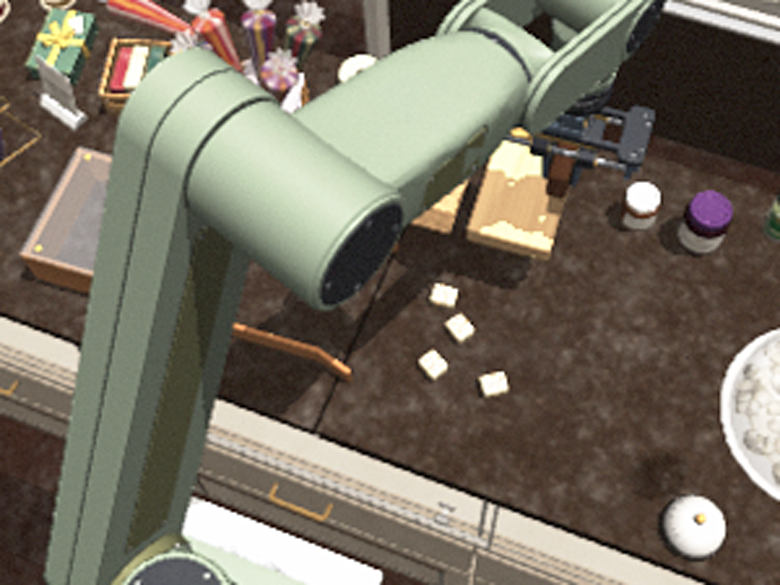

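```bash
python3 -c "
from meas import *
print(ray('top',[[367,270],[372,250],[385,240]],20).round(), bf(ray('top',np.array([[444,295],[459,328],[433,364],[494,384]])/2.6+[90,110],18)))
t=fb(-518,0);plan([t[0],t[1],200],-86.3)"
python3 -m handwheel '{"gripper":[0.9,0.9,0.9,0.9,0.9],"offset":[[-10,25,32],[-10,50,65],[-10,75,98],[-10,100,130],[-10,124,161]],"rot":[[0,0,0],[0,0,0],[0,0,0],[0,0,0],[0,0,0]]}'
python3 -m handwheel '{"gripper":[0.9,0.9,0.9],"offset":[[0,0,0],[0,0,0],[0,0,0]],"rot":[[0,0,0],[0,0,0],[0,0,0]]}'
python3 -c "
from meas import *
t=fb(-518,0);plan([t[0],t[1],113],-86.3);snap('wrist','w20')"
```

```text
[[ 476. -491.   20.]
 [ 551. -489.   20.]
 [ 602. -522.   20.]] [[-286.7  -42.7]
 [-319.5   -2.6]
 [-301.5   56. ]
 [-384.7   58.9]]
t 27.97 pos [ 640.5 -206.2  200.5] yawy -86.43 tiltx [ 0.019 -0.006 -1.   ] w 25.8 F [ 1.6 -1.  -1.7]
offset [-1.7, 121.7, 166.0] rows 4.9 rot [-0.13, -1.05, -0.38]
time_s: 28.38
ee_pos: [481.3, -338.4, 201.9]
ee_rot: [178.3, 89.8, 2.0]
force: [0.0, -1.6, -2.4]
gripper_width: 25.9
time_s: 28.63
ee_pos: [483.1, -337.4, 202.1]
ee_rot: [-173.0, 89.7, 10.5]
force: [0.1, -0.3, -2.4]
gripper_width: 25.7
t 28.63 pos [ 483.1 -337.4  202.1] yawy -86.43 tiltx [ 0.004  0.001 -1.   ] w 25.7 F [ 0.1 -0.3 -2.4]
offset [89.1, 0.6, 1.2] rows 2.1 rot [-0.13, -0.25, 0.03]
```

View pics/w20.png

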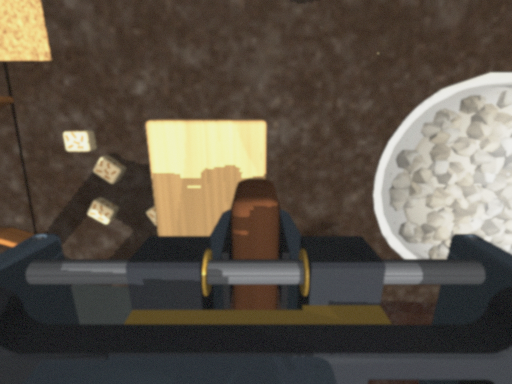

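```bash

python3 -m handwheel '{"gripper":[0.9,0.9,0.9,0.9,0.9],"offset":[[5,2,4],[30,2,4],[55,2,4],[75,2,4],[85,2,4]],"rot":[[0,0,0],[0,0,0],[0,0,0],[0,0,0],[0,0,0]]}'
python3 -m handwheel '{"gripper":[0.9,0.9,0.9],"offset":[[3,0,0],[3,0,0],[3,0,0]],"rot":[[0,0,0],[0,0,0],[0,0,0]]}'
python3 -c "
from meas import *
print(bf(state()['ee_pos']));t=fb(-518,3);plan([t[0],t[1],113],-86.3);snap('wrist','w21')"
```

```text
time_s: 29.1
ee_pos: [478.4, -337.8, 114.0]
ee_rot: [-82.3, 89.8, 101.4]
force: [-1.0, 0.0, -2.4]
gripper_width: 25.9
time_s: 29.35
ee_pos: [480.2, -340.0, 115.2]
ee_rot: [166.8, 89.7, -9.5]
force: [-0.4, -0.5, -1.7]
gripper_width: 25.8
[[-519.9    2.4]]
t 29.35 pos [ 480.2 -340.   115.2] yawy -86.35 tiltx [ 0.005 -0.001 -1.   ] w 25.8 F [-0.4 -0.5 -1.7]
offset [2.2, -1.8, 0.7] rows 0.1 rot [-0.05, -0.29, -0.07]
```

View pics/w21.png

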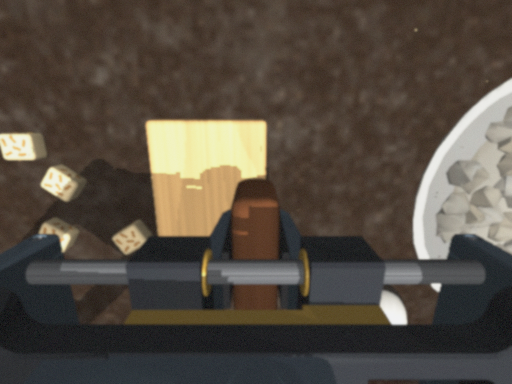

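```bash

python3 -m handwheel '{"gripper":[0.9,0.9,0.9,0.9,0.9],"offset":[[2,-10,0],[2,-22,0],[2,-34,0],[2,-46,0],[2,-58,0]],"rot":[[0,0,0],[0,0,0],[0,0,0],[0,0,0],[0,0,0]]}'
python3 -m handwheel '{"gripper":[0.9,0.9,0.9,0.9,0.9],"offset":[[0,-12,0],[0,-24,0],[0,-36,0],[0,-48,0],[0,-60,0]],"rot":[[0,0,0],[0,0,0],[0,0,0],[0,0,0],[0,0,0]]}'
python3 -m handwheel '{"gripper":[0.9,0.9,0.9,0.9,0.9],"offset":[[0,-12,0],[0,-24,0],[0,-36,0],[0,-48,0],[0,-55,0]],"rot":[[0,0,0],[0,0,0],[0,0,0],[0,0,0],[0,0,0]]}'
python3 -c "
from meas import *
print(bf(state()['ee_pos']));t=fb(-345,1);plan([t[0],t[1],113],-86.3);snap('wrist','w22')"
```

```text
time_s: 29.82
ee_pos: [475.3, -280.1, 112.6]
ee_rot: [-177.3, 89.8, 6.4]
force: [0.9, 0.1, -2.3]
gripper_width: 26.0
time_s: 30.23
ee_pos: [471.8, -220.7, 112.3]
ee_rot: [179.4, 89.8, 3.1]
force: [0.3, -0.6, -2.0]
gripper_width: 25.8
time_s: 30.65
ee_pos: [467.9, -165.4, 112.2]
ee_rot: [-166.6, 89.8, 17.0]
force: [-0.9, -0.5, -2.4]
gripper_width: 25.9
[[-344.9    3.3]]
t 30.65 pos [ 467.9 -165.4  112.2] yawy -86.35 tiltx [ 0.003  0.001 -1.   ] w 25.9 F [-0.9 -0.5 -2.4]
offset [-0.8, 0.2, -2.4] rows 0.1 rot [-0.05, -0.17, 0.04]
```

View pics/w22.png

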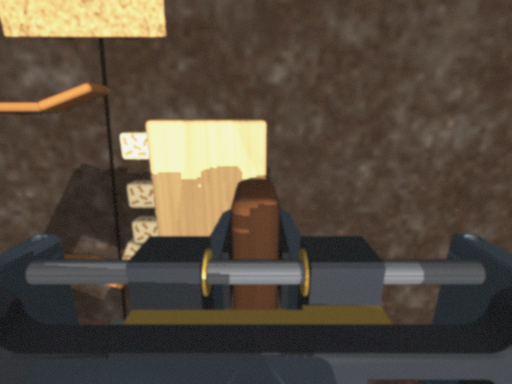

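```bash

python3 -m handwheel '{"gripper":[0.9,0.9,0.9,0.9,0.9],"offset":[[-1,-10,0],[-1,-20,0],[-1,-30,-1],[-1,-40,-1],[-1,-50,-1]],"rot":[[0,0,0],[0,0,0],[0,0,0],[0,0,0],[0,0,0]]}'
python3 -c "
from meas import *
print(bf(state()['ee_pos']));t=fb(-345,1);plan([t[0],t[1],113],-86.3);snap('top','t23',(170,180,300,280),6)
snap('scene','s23',(200,140,350,260),5)"
```

```text
time_s: 31.12
ee_pos: [469.8, -117.5, 114.4]
ee_rot: [164.4, 89.3, -12.0]
force: [7.3, -2.6, -1.2]
gripper_width: 26.1
[[-297.3   -1.7]]
t 31.12 pos [ 469.8 -117.5  114.4] yawy -86.44 tiltx [ 0.013 -0.003 -1.   ] w 26.1 F [ 7.3 -2.6 -1.2]
offset [1.5, 47.8, 2.5] rows 1.1 rot [-0.14, -0.72, -0.2]
```

View pics/t23.png

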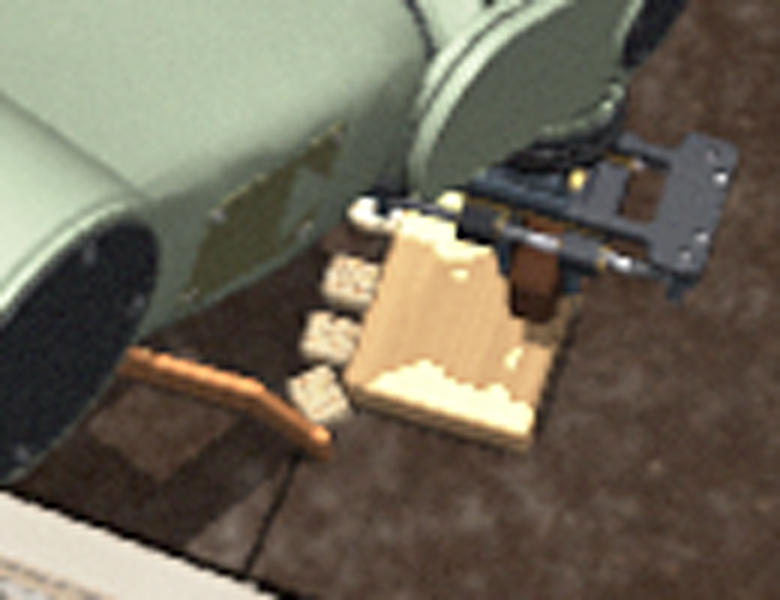

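View pics/s23.png

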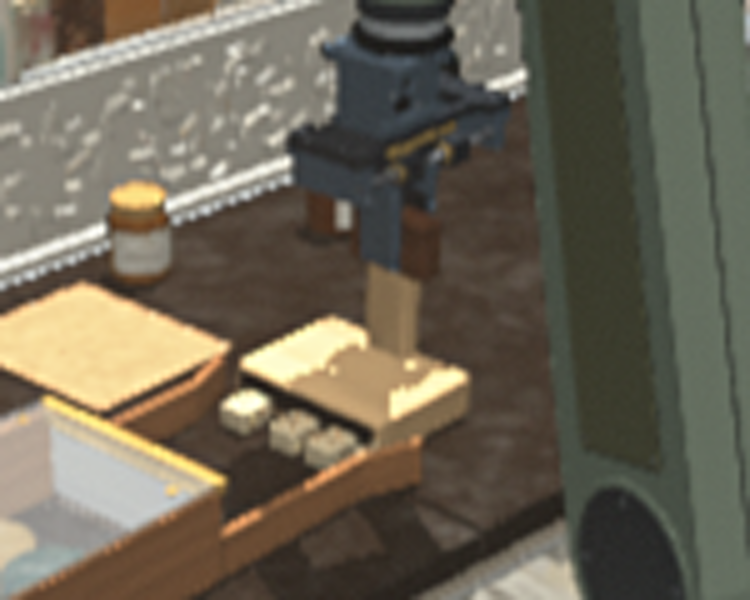

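```bash

python3 -m handwheel '{"gripper":[0.9,0.9,0.9,0.9,0.9],"offset":[[1,10,0],[1,20,0],[1,25,0],[1,25,5],[1,25,6]],"rot":[[0,0,0],[0,0,0],[0,0,0],[0,0,0],[0,0,0]]}'
python3 -c "
from meas import *
print(bf(state()['ee_pos']));t=fb(-320,6);plan([t[0],t[1],113],-86.3);snap('top','t24',(170,180,300,280),6)"
```

```text
time_s: 31.63
ee_pos: [460.3, -142.7, 111.8]
ee_rot: [-146.4, 89.9, 37.1]
force: [-0.0, 0.2, -1.7]
gripper_width: 25.8
[[-321.8    9.4]]
t 31.63 pos [ 460.3 -142.7  111.8] yawy -86.46 tiltx [ 0.001  0.001 -1.   ] w 25.8 F [-0.   0.2 -1.7]
offset [-1.1, -1.8, -3.5] rows 0.1 rot [-0.16, -0.08, 0.05]
```

View pics/t24.png

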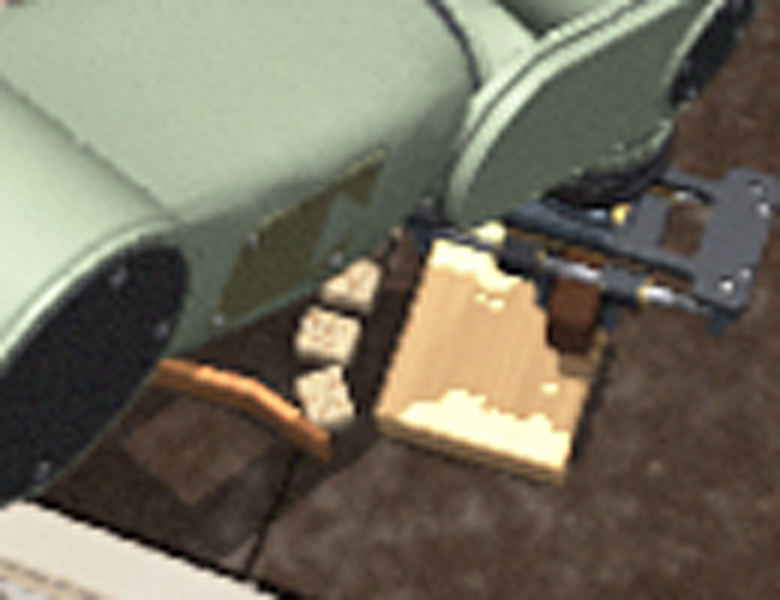

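```bash

python3 -m handwheel '{"gripper":[0.9,0.9,0.9,0.9,0.9],"offset":[[-1,-9,0],[-1,-18,0],[-1,-27,0],[-1,-36,0],[-1,-42,0]],"rot":[[0,0,0],[0,0,0],[0,0,0],[0,0,0],[0,0,0]]}'
python3 -c "
from meas import *
print(bf(state()['ee_pos']));t=fb(-320,6);plan([t[0],t[1],113],-86.3);snap('top','t25',(170,180,300,280),6);snap('wrist','w25')"
```

```text
time_s: 32.1
ee_pos: [459.3, -100.0, 113.5]
ee_rot: [151.4, 89.7, -24.8]
force: [2.6, 0.7, -1.9]
gripper_width: 25.9
[[-279.1    7.7]]
t 32.1 pos [ 459.3 -100.   113.5] yawy -86.2 tiltx [ 0.005 -0.002 -1.   ] w 25.9 F [ 2.6  0.7 -1.9]
offset [0.7, 40.9, -1.6] rows 1.0 rot [0.1, -0.25, -0.14]
```

View pics/t25.png

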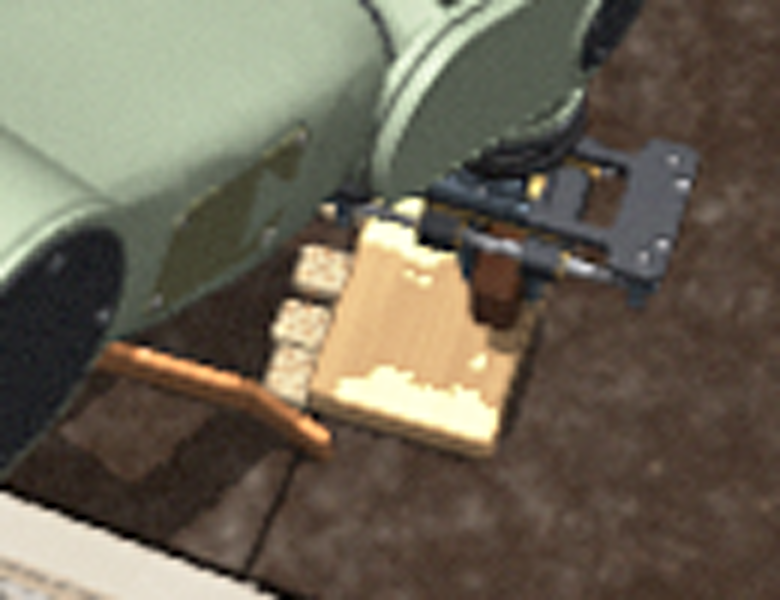

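View pics/w25.png

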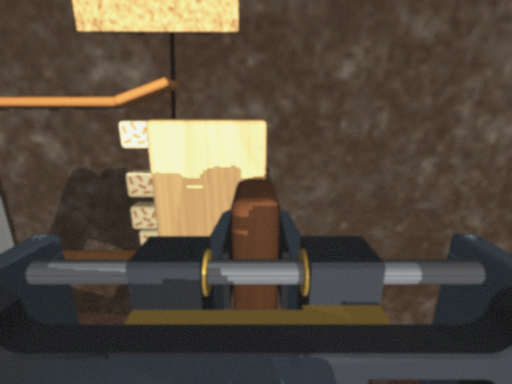

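```bash

python3 -m handwheel '{"gripper":[0.9,0.9,0.9,0.9,0.9],"offset":[[0,-5,-1],[0,-10,-3],[0,-14,-5],[0,-18,-7],[0,-20,-8]],"rot":[[0,0,0],[0,0,0],[0,0,0],[0,0,0],[0,0,0]]}'
python3 -c "
from meas import *
print(bf(state()['ee_pos']));t=fb(-280,0);plan([t[0],t[1],113],-86.3);snap('top','t26',(170,180,300,280),6);snap('wrist','w26')"
```

```text
time_s: 32.62
ee_pos: [466.1, -79.5, 113.2]
ee_rot: [-174.5, 89.8, 9.1]
force: [-0.5, -1.3, -3.1]
gripper_width: 26.0
[[-259.1   -0.4]]
t 32.62 pos [466.1 -79.5 113.2] yawy -86.38 tiltx [ 0.004  0.001 -1.   ] w 26.0 F [-0.5 -1.3 -3.1]
offset [0.2, 20.9, 0.3] rows 0.5 rot [-0.08, -0.2, 0.02]
```

View pics/t26.png

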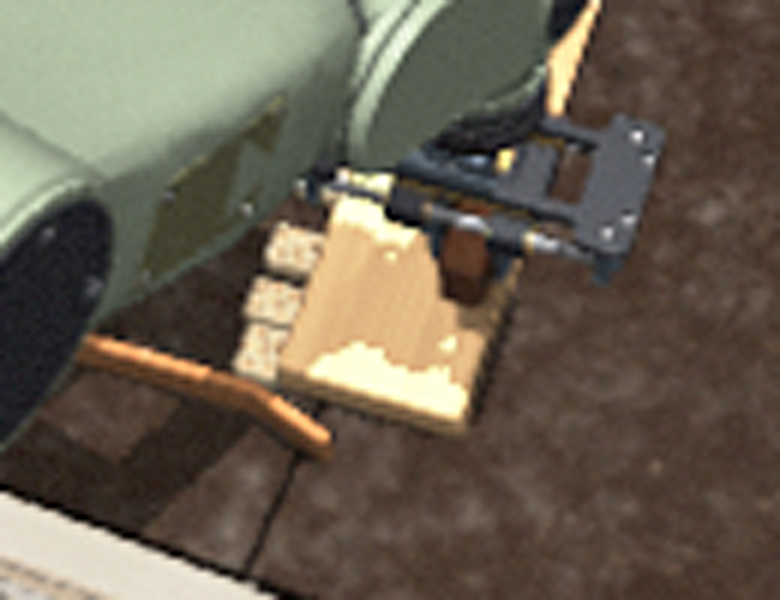

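View pics/w26.png

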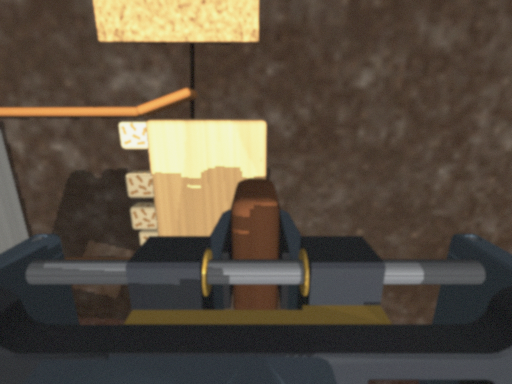

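```bash

python3 -m handwheel '{"gripper":[0.9,0.9,0.9,0.9,0.9],"offset":[[0,-9,0],[0,-19,0],[0,-29,0],[0,-39,0],[0,-49,0]],"rot":[[0,0,0],[0,0,0],[0,0,0],[0,0,0],[0,0,0]]}'
python3 -c "
from meas import *
print(bf(state()['ee_pos']));t=fb(-210,0);plan([t[0],t[1],113],-86.3);snap('top','t27',(170,180,300,280),6);snap('scene','s27',(200,140,350,260),5)"
```

```text
time_s: 33.13
ee_pos: [462.5, -29.9, 113.3]
ee_rot: [-175.9, 89.8, 7.7]
force: [0.3, -0.6, -1.6]
gripper_width: 25.5
[[-2.093e+02  1.000e-01]]
t 33.13 pos [462.5 -29.9 113.3] yawy -86.37 tiltx [ 0.003  0.    -1.   ] w 25.5 F [ 0.3 -0.6 -1.6]
offset [0.3, 0.7, -0.0] rows 0.0 rot [-0.07, -0.2, 0.01]
```

View pics/t27.png

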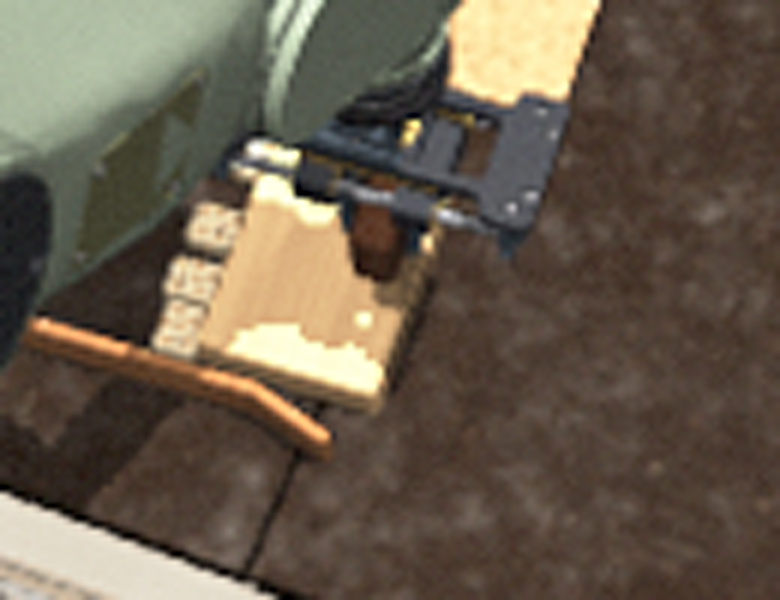

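View pics/s27.png

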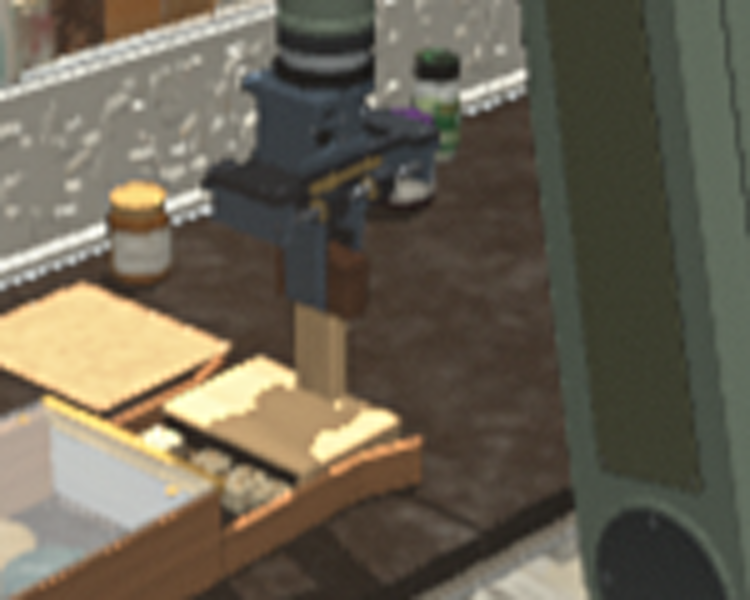

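```bash

python3 -m handwheel '{"gripper":[0.9,0.9,0.9,0.9,0.9],"offset":[[0,-10,0],[0,-21,0],[0,-32,0],[0,-43,0],[0,-54,0]],"rot":[[0,0,0],[0,0,0],[0,0,0],[0,0,0],[0,0,0]]}'
python3 -m handwheel '{"gripper":[0.9,0.9,0.9,0.9,0.9],"offset":[[0,-11,0],[0,-22,0],[0,-33,0],[0,-44,0],[0,-55,0]],"rot":[[0,0,0],[0,0,0],[0,0,0],[0,0,0],[0,0,0]]}'
python3 -c "
from meas import *
print(bf(state()['ee_pos']));t=fb(-22,0);plan([t[0],t[1],113],-86.3);snap('wrist','w28')"
```

```text
time_s: 33.65
ee_pos: [459.2, 23.9, 113.3]
ee_rot: [-178.0, 89.8, 5.7]
force: [0.1, -0.5, -2.0]
gripper_width: 26.0
time_s: 34.07
ee_pos: [455.7, 78.6, 113.2]
ee_rot: [172.8, 89.8, -3.6]
force: [0.0, -1.5, -2.2]
gripper_width: 25.9
[[-100.7   -0.2]]
t 34.07 pos [455.7  78.6 113.2] yawy -86.36 tiltx [ 0.003 -0.    -1.   ] w 25.9 F [ 0.  -1.5 -2.2]
offset [0.2, -78.6, 0.3] rows 1.9 rot [-0.06, -0.19, -0.02]
```

View pics/w28.png

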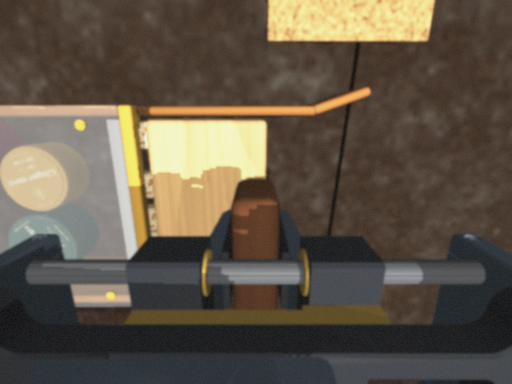

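```bash

python3 -m handwheel '{"gripper":[0.9,0.9,0.9,0.9,0.9],"offset":[[0,-11,0],[0,-22,0],[0,-33,0],[0,-44,0],[0,-54,0]],"rot":[[0,0,0],[0,0,0],[0,0,0],[0,0,0],[0,0,0]]}'
python3 -m handwheel '{"gripper":[0.9,0.9,0.9,0.9,0.9],"offset":[[0,-9,0],[0,-16,0],[0,-22,0],[0,-25,0],[0,-25,0]],"rot":[[0,0,0],[0,0,0],[0,0,0],[0,0,0],[0,0,0]]}'
python3 -c "
from meas import *
print(bf(state()['ee_pos']));t=fb(-22,0);plan([t[0],t[1],113],-86.3);snap('wrist','w29')"
```

```text
time_s: 34.53
ee_pos: [452.3, 132.2, 113.2]
ee_rot: [162.3, 89.8, -14.1]
force: [0.8, -3.7, -1.8]
gripper_width: 26.0
time_s: 34.95
ee_pos: [450.8, 157.4, 113.2]
ee_rot: [-162.3, 89.8, 21.3]
force: [0.9, 0.4, -4.0]
gripper_width: 25.8
[[-21.7  -0.4]]
t 34.95 pos [450.8 157.4 113.2] yawy -86.38 tiltx [ 0.003  0.001 -1.   ] w 25.8 F [ 0.9  0.4 -4. ]
offset [0.2, 0.4, 0.4] rows 0.0 rot [-0.08, -0.2, 0.06]
```

View pics/w29.png

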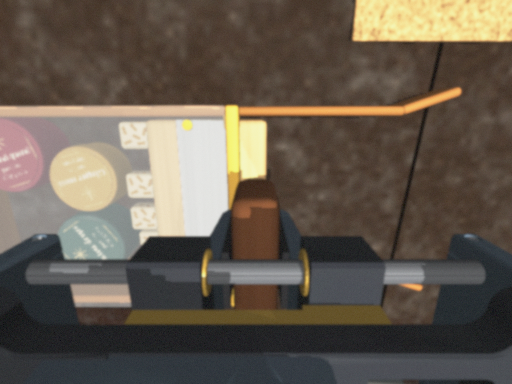

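```bash

python3 -m handwheel '{"gripper":[0.9,0.9,0.9,0.9,0.9],"offset":[[0,10,0],[0,24,0],[0,40,0],[0,56,0],[0,72,0]],"rot":[[0,0,0],[0,0,0],[0,0,0],[0,0,0],[0,0,0]]}'
python3 -m handwheel '{"gripper":[0.9,0.9,0.9,0.9,0.9],"offset":[[0,16,0],[0,32,0],[0,48,0],[0,64,0],[0,75,0]],"rot":[[0,0,0],[0,0,0],[0,0,0],[0,0,0],[0,0,0]]}'
python3 -m handwheel '{"gripper":[0.9,0.9,0.9,0.9,0.9],"offset":[[0,0,0],[-20,0,0],[-50,0,0],[-80,5,0],[-90,10,0]],"rot":[[0,0,0],[0,0,0],[0,0,0],[0,0,0],[0,0,0]]}'
python3 -c "
from h import *
plan([745.7,8.7,205],3.6);snap('wrist','w30')"
```

```text
time_s: 35.42
ee_pos: [455.4, 83.3, 113.4]
ee_rot: [-173.4, 89.8, 10.2]
force: [0.3, -0.0, -3.7]
gripper_width: 25.8
time_s: 35.83
ee_pos: [460.2, 8.0, 113.6]
ee_rot: [-176.8, 89.7, 6.7]
force: [0.2, 0.5, -1.7]
gripper_width: 25.3
time_s: 36.25
ee_pos: [462.7, 0.2, 207.5]
ee_rot: [-177.8, 89.3, 5.8]
force: [0.7, -1.1, -2.6]
gripper_width: 25.7
t 36.25 pos [4.627e+02 2.000e-01 2.075e+02] yawy -86.38 tiltx [ 0.011  0.001 -1.   ] w 25.7 F [ 0.7 -1.1 -2.6]
offset [5.7, 9.3, -282.9] rows 6.8 rot [-89.98, -0.53, -0.49]
```

View pics/w30.png

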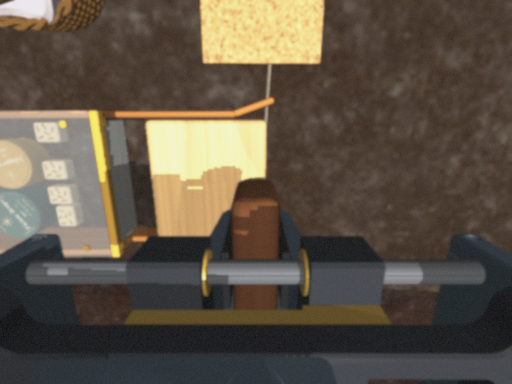

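```bash

python3 -m handwheel '{"gripper":[0.9,0.9,0.9,0.9,0.9],"offset":[[0,10,-10],[0,20,-30],[0,30,-55],[0,38,-80],[0,45,-100]],"rot":[[-7,0,0],[-14,0,0],[-21,0,0],[-28,0,0],[-35,0,0]]}'
python3 -c "
from h import *
plan([745.7,8.7,205],3.6)"
```

```text
time_s: 36.72
ee_pos: [564.4, -38.7, 202.6]
ee_rot: [161.6, 89.8, 20.6]
force: [0.6, -1.2, -1.7]
gripper_width: 25.8
t 36.72 pos [564.4 -38.7 202.6] yawy -51.06 tiltx [ 0.003  0.001 -1.   ] w 25.8 F [ 0.6 -1.2 -1.7]
offset [-1.7, 77.1, -170.8] rows 4.5 rot [-54.66, -0.15, -0.15]
```

```bash

python3 -m handwheel '{"gripper":[0.9,0.9,0.9,0.9,0.9],"offset":[[0,15,-25],[0,30,-55],[0,42,-85],[0,54,-115],[0,64,-140]],"rot":[[-7,0,0],[-14,0,0],[-21,0,0],[-28,0,0],[-35,0,0]]}'
python3 -m handwheel '{"gripper":[0.9,0.9,0.9,0.9,0.9],"offset":[[0,0,0],[0,0,0],[0,0,0],[0,0,0],[0,0,0]],"rot":[[-7,0,0],[-14,0,0],[-19,0,0],[-19.5,0,0],[-19.5,0,0]]}'
python3 -c "
from h import *
plan([745.7,8.7,205],3.6);snap('wrist','w31')"
```

```text
time_s: 37.13
ee_pos: [714.0, -0.1, 202.4]
ee_rot: [140.7, 89.8, 34.7]
force: [-0.1, -0.0, -2.0]
gripper_width: 25.5
time_s: 37.55
ee_pos: [712.1, -0.9, 203.0]
ee_rot: [115.6, 89.9, 28.6]
force: [-0.4, -0.8, -1.8]
gripper_width: 26.2
t 37.55 pos [712.1  -0.9 203. ] yawy 3.01 tiltx [ 0.002  0.001 -1.   ] w 26.2 F [-0.4 -0.8 -1.8]
offset [-2.0, 34.1, -7.8] rows 0.8 rot [-0.59, -0.05, -0.11]
```

View pics/w31.png

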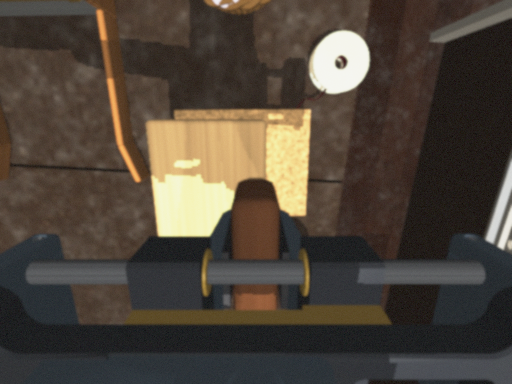

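```bash

python3 -m handwheel '{"gripper":[0.9,0.9,0.9,0.9,0.9],"offset":[[0,20,-8],[0,33,-8],[15,33,-8],[45,33,-8],[70,33,-8]],"rot":[[-0.6,0,0],[-0.6,0,0],[-0.6,0,0],[-0.6,0,0],[-0.6,0,0]]}'
python3 -m handwheel '{"gripper":[0.9,0.9,0.9,0.9,0.9],"offset":[[6,0,0],[11,0,0],[13,0,0],[13,0,0],[13,0,0]],"rot":[[0,0,0],[0,0,0],[0,0,0],[0,0,0],[0,0,0]]}'
python3 -c "
from h import *
plan([744.5,9.3,115.5],3.6);snap('wrist','w32')"
```

```text
time_s: 38.02
ee_pos: [745.5, 8.6, 133.6]
ee_rot: [94.2, 89.7, 7.8]
force: [-0.8, -0.9, -2.7]
gripper_width: 25.7
time_s: 38.43
ee_pos: [746.2, 8.3, 123.2]
ee_rot: [89.5, 89.6, 3.2]
force: [-0.1, 1.3, -1.8]
gripper_width: 25.4
t 38.43 pos [746.2   8.3 123.2] yawy 3.69 tiltx [ 0.007  0.    -1.   ] w 25.4 F [-0.1  1.3 -1.8]
offset [7.7, -1.7, -1.1] rows 0.2 rot [0.09, 0.0, -0.39]
```

View pics/w32.png

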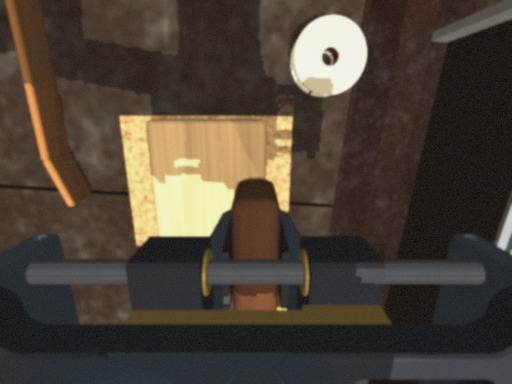

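Pusher hovers ~7 mm over the mat, centred; lower until contact, then release.

```bash

python3 -m handwheel '{"gripper":[0.9,0.9,0.9,0.9,0.9],"offset":[[2,-2,-1],[4,-2,-1],[6,-2,-1],[7,-2,-1],[7,-2,-1]],"rot":[[0,0,-0.4],[0,0,-0.4],[0,0,-0.4],[0,0,-0.4],[0,0,-0.4]]}'
python3 -c "
from h import *
plan([744.5,9.3,115.5],3.6)"
```

```text
time_s: 38.9
ee_pos: [743.4, 9.4, 115.7]
ee_rot: [-92.2, 89.9, -178.5]
force: [-1.0, 0.2, 4.3]
gripper_width: 25.5
t 38.9 pos [743.4   9.4 115.7] yawy 3.71 tiltx [-0.002 -0.    -1.   ] w 25.5 F [-1.   0.2  4.3]
offset [0.2, 1.1, 0.2] rows 0.0 rot [0.11, -0.0, 0.12]
```

```bash

python3 -m handwheel '{"gripper":[0.6,0.4,0.3,0.3,0.3],"offset":[[0,0,0],[0,0,0],[0,0,0],[0,0,0],[0,0,0]],"rot":[[0,0,0],[0,0,0],[0,0,0],[0,0,0],[0,0,0]]}' 20
python3 -m handwheel '{"gripper":[0.3,0.3,0.3,0.3,0.3],"offset":[[0,0,0],[-20,0,0],[-50,0,0],[-90,0,0],[-125,0,0]],"rot":[[0,0,0],[0,0,0],[0,0,0],[0,0,0],[0,0,0]]}'
python3 -m handwheel '{"gripper":[0.3,0.3,0.3,0.3,0.3],"offset":[[0,-35,0],[0,-70,0],[0,-105,0],[0,-140,0],[0,-175,0]],"rot":[[0,0,0],[0,0,0],[0,0,0],[0,0,0],[0,0,0]]}'
python3 -m handwheel '{"gripper":[0.3,0.3,0.3],"offset":[[-30,0,30],[-60,0,60],[-60,0,60]],"rot":[[0,0,0],[0,0,0],[0,0,0]]}'
python3 -c "
from h import *
plan([745,9.3,115.5],3.6);snap('wrist','w33');snap('top','t33',(90,110,390,335),2.6);snap('scene','s33',(60,80,360,280),2.6)"
```

```text
time_s: 39.32
ee_pos: [743.2, 9.1, 114.0]
ee_rot: [-91.4, 89.8, -177.7]
force: [0.0, 0.1, 0.1]
gripper_width: 56.7
time_s: 39.73
ee_pos: [743.4, 9.2, 240.7]
ee_rot: [-92.3, 89.8, -178.6]
force: [0.4, -0.1, 0.7]
gripper_width: 63.9
time_s: 40.15
ee_pos: [567.2, -2.2, 239.8]
ee_rot: [-91.0, 89.8, -177.3]
force: [-1.0, 0.3, -0.5]
gripper_width: 64.1
time_s: 40.4
ee_pos: [574.1, -66.0, 305.1]
ee_rot: [50.3, 89.6, -36.1]
force: [0.8, -0.5, 2.0]
gripper_width: 63.6
t 40.4 pos [574.1 -66.  305.1] yawy 3.53 tiltx [ 0.006 -0.004 -1.   ] w 63.6 F [ 0.8 -0.5  2. ]
offset [190.2, 174.1, -65.6] rows 6.4 rot [-0.07, 0.26, -0.32]
```

View pics/w33.png

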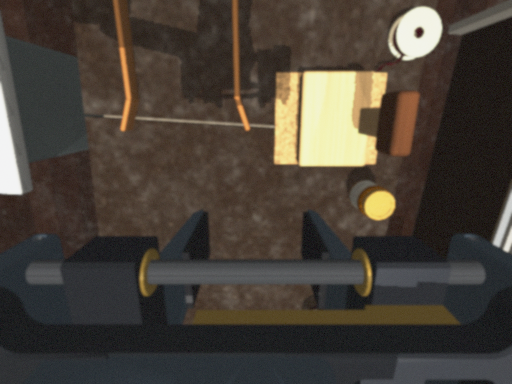

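View pics/t33.png

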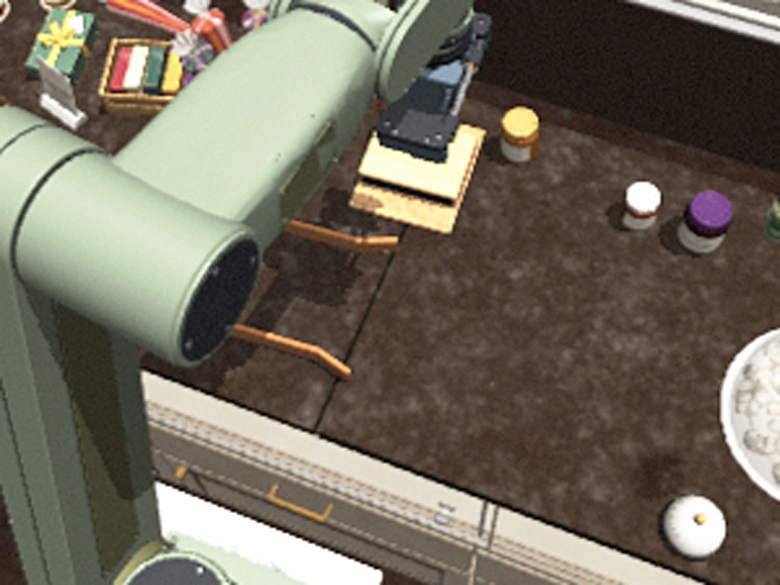

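View pics/s33.png

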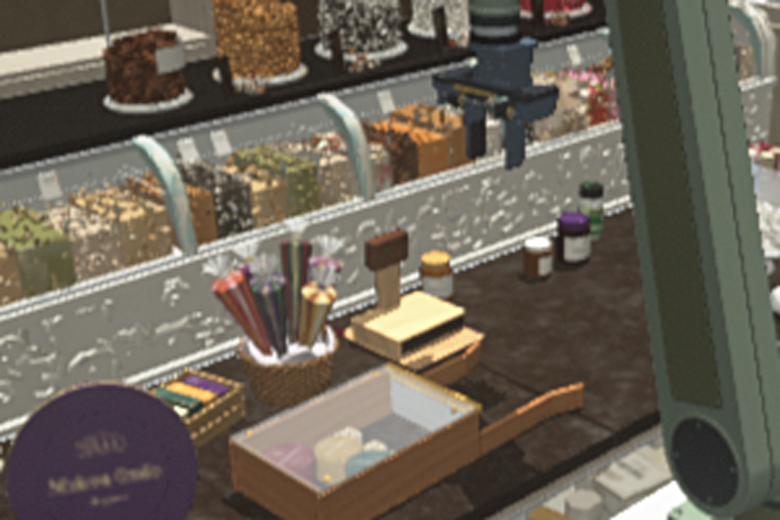

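```bash

python3 -m handwheel '{"gripper":[0.3,0.3,0.3,0.3,0.3],"offset":[[0,0,0],[0,0,0],[0,0,0],[0,0,0],[0,0,0]],"rot":[[0,0,0],[0,0,0],[0,0,0],[0,0,0],[0,0,0]]}'
python3 -c "
from h import *
im,st=load('w33');print(ray('wrist',[[274,72],[387,73],[275,163],[376,165]],4,st).mean(0).round(1), ray('wrist',[[301,71],[299,164]],38,st).round(1))
print(job_done())"
```

```text
time_s: 40.97
ee_pos: [573.1, -61.5, 299.4]
ee_rot: [-94.0, 89.8, 179.7]
force: [0.7, 0.2, 0.5]
gripper_width: 63.9
[697.6   5.2   4. ] [[638.   74.6  38. ]
 [650.4 -66.2  38. ]]
the job is handed in; nothing more can be done
None
```

I finished and handed in the job at about 41 s. No verdict is reported, so the results below come from my own camera checks.

**Tins:** I set the three tins between the rails with the gripper and nudged two of them forward with the fingers. The pusher then pushed all three through the flap, and the picture afterwards showed the flap shut.

**Nougat:** Four nougat blocks were present, and I swept them in with the pusher only. One had been knocked aside before I started on them, so I nudged it back in with the side of the pusher's foot. During the sweep one block wedged on a lead-in (side force about 7 N). I backed off, shifted the pusher sideways and the sweep then went through.

**Pusher:** I put it back on the mat and released it.

**Last checks:**
- After the nougat sweep, the wrist view showed all four blocks and two of the tins inside, with the flap hanging shut. The third tin was out of frame there.
- The final scene view showed all three tins inside.
- The pusher stands upright, with its origin measured within about 5 mm of the mat's centre.
- The jars and bell look unmoved in the final pictures. The crate looks unmoved too, though the arm partly hides it in the final top view.
- The top and wrist cameras disagreed by 4–10 mm on some positions. I went by the wrist camera and nothing suffered from it.

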